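# Put the setting block away and take a thickness reading on the angled clamp body

### The job

The thickness probe has just been set on the 25 mm steel block: put that block back, fully down, in its own square nest in the wooden block case and let go of it. Then lift the probe from its stand by the handle and take the reading on the sine plate: hold the probe's sprung face on the centre of the dark ring marked on the clamp body, square to that sloping surface and pressed lightly, so that the face is pushed part of the way in but is not bottomed. Finish while still holding it there, keep the pressure light throughout and leave the loose roll and cap screw where they lie.

Things in the scene. Friction and masses are not known exactly. Their poses are not given: they have to be found in the camera images.
- block: The setting block: a plain ground-steel gauge block, 26 x 26 mm in plan and 25 mm tall, lying loose in front of the sine plate, 0.13 kg. Origin at the centre of its underside, z up, x and y square to its sides.
- case: The block case: a wooden slab 62 (x) x 176 (y) x 24 mm, fixed to the bench, with three nests 13 mm deep in its top: at y = +56 mm the empty square nest, 29 x 29 mm; at y = +12 mm one like it that holds a thinner block (fixed); at y = -49 mm an empty long nest 18 x 66 mm, for a roll. Small brass plates on its -x edge. Origin at the centre of its underside, z up.
- nest (a point): Centre of the floor of the empty square nest, 11 mm above the bench; axes as the case. A seated block stands 12 mm proud of the case.
- probe_stand: The probe's round dark steel stand, fixed to the bench: a 44 mm tube, 50 mm tall, on a stepped foot 90 mm across and 16 mm high, with an upright round hole 24.5 mm wide, open at the top. Origin at the centre of its underside, z up.
- probe: The thickness probe, 120 mm long, about 0.16 kg, upright in the stand. Along its z, from below: 22 mm nose (z = 0 to 30 mm), 34 mm collar (30 to 36 mm) resting on the stand's top, bright round 28 mm handle (36 to 110 mm) with dark rings. It comes straight up, 45 mm to clear the stand. Origin on the axis at the nose's lower end, 20 mm above the bench in the stand; z towards the handle's top.
- probe_face (a point): Centre of the flat 14 mm measuring face at the probe's lower end, 10 mm below the probe's origin when the face is fully out; axes as the probe.
- face (a joint): How far the sprung measuring face is pushed into the nose: 0 (fully out) to 8 mm (bottomed). It takes about 2.1 N to start it, 4.5 N at 4 mm and 6.9 N at 8 mm.
- work: A milled aluminium clamp body, 80 (x) x 150 (y) x 48 mm (z), fixed on the top of the sine plate, which stands on a 1-2-3 block and slopes 24 degrees, low side (-y) facing the robot. Origin at the centre of its underside; z is square to the sloping top.
- spot (a point): Centre of the marked ring, a thin dark circle 16 mm across with four short ticks, half-way along the flat long step of the clamp body (20 mm wide, x = -36 to -16 mm in the clamp body's frame); axes as the clamp body, so z is the direction square to the surface, outward.
- roll: A loose ground roll, 13 mm thick and 60 mm long: a bystander. Origin at the centre of its underside.
- screw: A loose black cap screw, 16 mm head, 40 mm long: a bystander. Origin at the centre of its underside.
There are look-alikes about, which are no part of the job. Several things look just like the block: the one meant starts farthest to the robot's left. What is shaped like the probe but pink is not meant.

How it is judged (in metres and radians):
On the way, in this order (a step that is already met when the one before it is completed fails the run):
1. the setting block is fully down in its square nest and let go of (horizontal distance between block and nest below 0.004 m and z of block in the frame of nest below 0.003 m and angle between block's own z axis and vertical below 0.06 rad and contact force between the fingers and block below 0.3 N), for 0.3 s.
2. the probe is lifted clear of its stand (z of probe in the frame of probe_stand above 0.065 m and contact force between the fingers and probe above 2 N), for 0.1 s.
At the end, for the whole second after the job is handed in: Block let go in its nest (4 mm off centre, 3 mm off the floor at most, upright). The gripper holds the probe still and clear of the stand, its face within 5 mm of the ring's centre, within 0.10 rad of square, pushed in 1 to 7 mm, with 1.5 to 9 N on the clamp body (all of step 1 and distance between probe_face and spot below 0.005 m and angle between the z axis of probe_face and the z axis of spot, either way round below 0.1 rad and value of joint face between 0.001 and 0.007 m and contact force between probe and work between 1.5 and 9 N and contact force between the fingers and probe above 2 N and contact force between probe and probe_stand below 0.1 N and linear speed of probe below 0.02 m/s); the arm keeps its last pose, push and grip.
It fails at once if the probe is pressed on the clamp body with more than 20 N (contact force between probe and work above 20 N).
It fails at once if a loose bystander (the roll or the cap screw) is moved by more than 20 mm (distance of any of roll, screw from where it was at the start of the episode above 0.02 m).
It also fails if it takes over 58 s, if anything falls off the work surface, if the arm or the gripper's body presses on something with over 40 N, if the wrist force passes 120 N, or if a joint passes its speed limit or range.

### The arm

A 7-joint arm with a two-finger parallel gripper is mounted at the origin on the work surface; the furniture and walls round the work are solid. World frame = base frame: x ahead of the robot, y to its left, z up, the work surface at z = 0. Lengths are in mm, angles in rad, forces in N, time in s.
With the tool pointing down it reaches from about 425 to 1025 mm from the base axis. Payload 9.4 kg.
Tool frame: the origin (TCP) lies midway between the tips of the shut fingers; the grasp point (between the pads) lies 19 mm behind it (grip_point_offset is the distance from the TCP to the grasp point, in mm); z points along the fingers, y is the line along which they close (so a half turn about z gives the same grasp; the last joint's range is limited). The gripper opens to 93 mm and grips with 3 to 60 N. Pads are 15 mm wide; open, the fingers measure 128 mm over their backs; the gripper's body (75 mm by 188 mm) begins 65 mm behind the grasp point.
Start: joints at [-1.241, 0.599, -0.003, 1.599, 0.002, 0.943, -0.08], TCP at [286.867, 665.831, 218.618] pointing down, gripper open.
Joint ranges: [-2.57, 2.57], [-0.35, 1.97], [-1.29, 1.29], [0.11, 2.56], [-1.05, 4.19], [0.11, 1.86], [-2.63, 2.63]. Speed limits (rad/s): [2.22, 2.22, 3.01, 3.01, 3.14, 3.14, 3.14].

### API

Orientations are given as a 3x3 rotation matrix whose columns are the frame's x, y, z axes.
In Python, from plant import get_state, snapshot, camera_model, finish_job, grip_point_offset gives the robot as it stands.
- The arm moves only by the tool jog_arm, never from a script. Its argument "moves" is a list of rows, each a list of 5 numbers: the opening, from -1 (shut) to 1 (fully open), then the shift along the tool's x, y, z in units of 0.04 m (1.0 is 0.04 m), then the turn about the tool's z in units of 0.15 rad (1.0 is 0.15 rad). A call has 1 to 10 rows; each row shifts and turns the commanded pose from where the row before left it, along the tool's axes as they then stand; what a row does not reach is not made up. A row lasts 1/10 s, in which the tool goes at most 50 mm and 8.59 degrees, less where a joint would pass 70% of its speed; a pose out of reach is approached as far as the arm can. A call with a number of a shift or a turn outside -1 to 1 is refused whole. A call with a gripper value outside its range is refused whole. The fingers move at their own pace and stop on an object; the grip force is fixed at half the most. Time passes only in rows, so rows that do not move let the fingers close. It gives the time, the measured TCP pose, the force, the opening and the grip force at its end, in the units of the state.
- get_state(): the state, without advancing time (a new reading comes with each control period).
- snapshot(name): name is "side" or "top"; returns (picture, depth): 480x640x3 uint8, red, green, blue; 480x640 float32, mm along the optical axis (not along the pixel's ray), 0 where there is no reading.
- camera_model(name): a dict with "vertical_fov" (degrees; the focal length in pixels is half the picture's height over the tangent of half this angle, whatever the lens; pixels are square), "cx", "cy" (the principal point, pixels), "rvec" (rotation vector, rad) and "tvec" (3), from world to camera coordinates, as OpenCV has them. Camera axes: x right, y down, z forward; pixel columns grow to the right and rows downward; lengths in mm; the calibration is good to about 2 mm. A picture is of the moment at which its call begins. camera_model takes no time and is no camera call.
- finish_job(): hands the job in; it is judged then, once.
The state is a dict: "time_s": time; "qpos": joint angles; "joint_velocities": joint speeds; "joint_efforts": joint torques, N m; "eef_pos": TCP position; "tcp_rot": TCP orientation; "contact_force": force on the tool from outside, world axes, zero at the start; "moment": the same for the moment, N m; "width": finger opening in mm; "grasp_force": force on a finger pad.
Only numpy, scipy, OpenCV 4.12 (cv2) and the standard library are available. Lean on these libraries where they do the work, as an engineer would, in place of code of your own. Each camera call takes 0.05 s, during which the arm holds its last target. There are 200 camera calls.

## Working session

There is one attempt and no reset: what is moved stays moved. The work goes in short steps, Python scripts to look and compute and a tool call to move; the robot and the scene stay as the last step left them, time stands still between calls to the robot, and variables do not carry over. Pictures are saved under pics/ and viewed, at most 10 in all, crops included, and the job is handed in when it is done.

Besides the shell and the picture viewer there is one more tool, called after "Emit:" as name([rows], argument=value, ...), one row to a line, values as JSON. jog_arm: Moves the arm, as the interface text tells. Shifts and turns lie within -1 to 1; 1 stands for 0.04 m of shift or 0.15 rad of turn. Its arguments: {"type":"object","properties":{"moves":{"type":"array"}},"required":["moves"]}

```bash
mkdir -p pics; ls
python3 - <<'E'
from plant import *
import cv2,numpy as np
s=get_state();print({k:np.round(v,3).tolist() for k,v in s.items()},grip_point_offset)
for n in("side","top"):
    p,d=snapshot(n);cv2.imwrite(f"pics/{n}0.png",p[...,::-1]);np.save(f"pics/{n}0.npy",d);print(n,camera_model(n))
E
```

```text
pics
{'time_s': 0.0, 'qpos': [-1.241, 0.6, -0.003, 1.6, 0.002, 0.943, -0.08], 'joint_velocities': [0.002, -0.002, -0.001, 0.001, -0.001, -0.001, 0.0], 'joint_efforts': [0.001, -76.508, 1.499, -25.234, -0.052, 0.017, 0.0], 'eef_pos': [286.698, 665.39, 217.753], 'tcp_rot': [[-0.918, 0.396, -0.0], [0.396, 0.918, -0.001], [-0.0, -0.002, -1.0]], 'contact_force': [0.1, 0.684, -0.103], 'moment': [-0.008, 0.021, -0.01], 'grasp_force': 0.0, 'width': 92.836} 18.8
side {'vertical_fov': 46.95577308458073, 'cx': 327.40032807900496, 'cy': 232.49964027358516, 'rvec': array([ 0.21822022, -2.65440248,  1.5473042 ]), 'tvec': array([478.35827739, 172.45705782, 864.65174332])}
top {'vertical_fov': 44.26559602321944, 'cx': 323.0902839974303, 'cy': 237.64529599205898, 'rvec': array([ 2.21411262, -2.16541524,  0.07600398]), 'tvec': array([ -89.17824959,  506.76293952, 1174.5207705 ])}
```

View pics/top0.png

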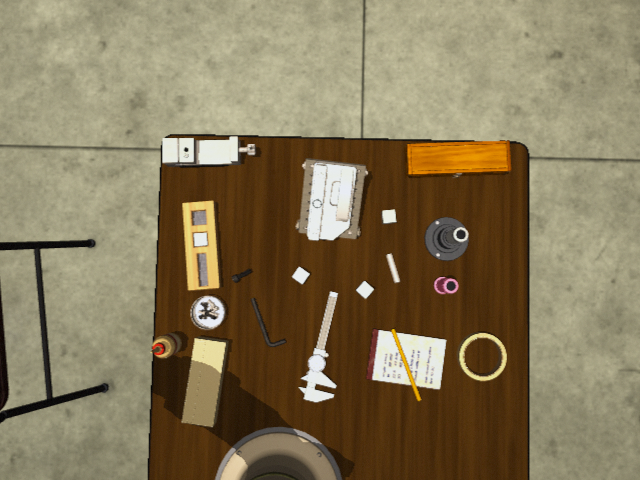

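View pics/side0.png

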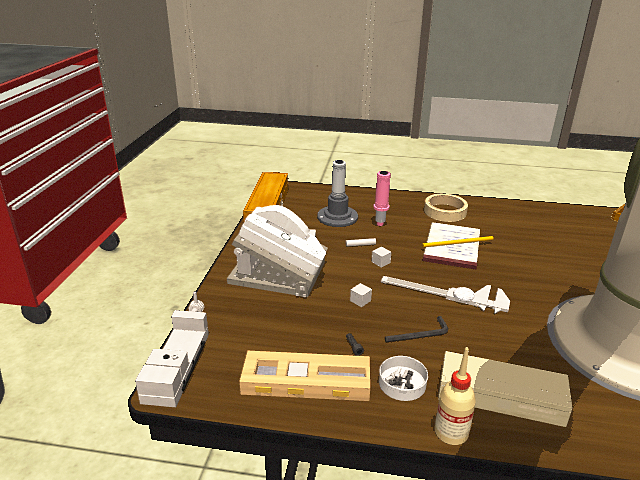

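The top view shows three loose bright blocks, at (389,216), (300,275) and (365,290), plus the fixed one in the case at (200,240). The case is at (200,245), the sine plate at (333,200) with its ring near (317,204), the probe at (460,235) in its stand at (446,239), and the pink decoy at (446,285). In the side view the same blocks are at (361,294) and (381,256), with the third hidden behind the sine plate.

```bash
cat > h.py <<'E'
import numpy as np,cv2
from plant import *
def cam(n):
    m=camera_model(n);R=cv2.Rodrigues(m["rvec"])[0];f=240/np.tan(np.radians(m["vertical_fov"]/2))
    return R,np.array(m["tvec"]),f,m["cx"],m["cy"]
def proj(n,P):
    R,t,f,cx,cy=cam(n);c=np.atleast_2d(P)@R.T+t
    return c[:,:2]/c[:,2:]*f+[cx,cy]
def ray(n,uv):
    R,t,f,cx,cy=cam(n);uv=np.atleast_2d(uv)
    d=np.c_[(uv-[cx,cy])/f,np.ones(len(uv))]@R
    return -R.T@t,d
def plane(n,uv,z):
    o,d=ray(n,uv);return o+d*((z-o[2])/d[:,2])[:,None]
def deproj(n,uv,depth):
    R,t,f,cx,cy=cam(n);uv=np.atleast_2d(uv).astype(float)
    c=np.c_[(uv-[cx,cy])/f,np.ones(len(uv))]*np.asarray(depth).reshape(-1,1)
    return (c-t)@R
E
python3 - <<'E'
from h import *
np.set_printoptions(precision=1,suppress=True)
for n in("top","side"):
    R,t,*_=cam(n);print(n,"centre",-R.T@t,proj(n,[[0,0,0],[600,0,0],[600,200,0],[286,665,218]]))
p=cv2.imread("pics/top0.png");d=np.load("pics/top0.npy")
for name,uv in dict(b1=(300,275),b2=(389,216),b3=(365,290),fixedblk=(200,240),case=(203,222),probetop=(460,235),ring=(317,204),desk=(340,270),roll=(393,267),screw=(242,275)).items():
    print(name,deproj("top",uv,d[uv[1],uv[0]]))
g=cv2.cvtColor(p,cv2.COLOR_BGR2HSV)
m=((g[...,2]>190)&(g[...,1]<50)).astype(np.uint8)
for c in cv2.findContours(m,0,1)[0]:
    a=cv2.contourArea(c)
    if 100<a<400: r=cv2.minAreaRect(c);print(a,np.round(r[0],1),np.round(r[1],1),r[2])
a=cv2.resize(p[245:310,230:310],None,fx=5,fy=5,interpolation=2)
b=cv2.resize(p[150:250,290:380],None,fx=4,fy=4,interpolation=2)
im=np.zeros((400,770,3),np.uint8);im[:a.shape[0],:400]=a;im[:400,405:765]=b
cv2.imwrite("pics/crop1.png",im)
E
```

```text
top centre [ 430.5  -74.2 1205.6] [[ 278.3  492.2]
 [ 286.2  193. ]
 [ 188.9  190.8]
 [-129.4  354.2]]
side centre [381.2 733.5 568.3] [[633.1 342.7]
 [260.  301.8]
 [222.9 387.3]
 [573.7 935.1]]
b1 [[432.3 -33.3  20.5]]
b2 [[ 555.1 -209.9   20.5]]
b3 [[ 405.2 -164.1   20. ]]
fixedblk [[497.9 168.8  23.2]]
case [[535.7 167.3   7.6]]
probetop [[ 511.8 -328.2  128.4]]
ring [[567.3 -64.7  93.1]]
desk [[ 444.4 -113.9   -1.2]]
roll [[ 452.7 -220.6   10.9]]
screw [[429.8  84.2  10. ]]
139.5 [364.8 289.3] [12.7 12. ] 45.0
139.0 [300.4 275. ] [12.4 12.6] 35.53767776489258
100.5 [392.6 267.6] [28.8  4.5] 72.6459732055664
134.5 [200. 239.] [12. 12.] 90.0
138.5 [460.5 234. ] [14. 13.] 90.0
132.0 [389. 216.] [12. 12.] 90.0
200.5 [228.7 114. ] [24.5 24.1] 48.8140754699707
```

View pics/crop1.png

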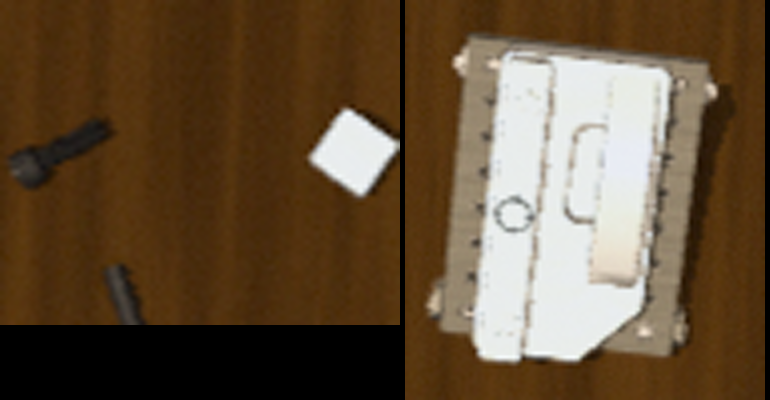

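The crop shows the cap screw at left and the chosen block, at top (300,275). It is the leftmost of the loose candidates b1 (300,275), b2 (389,216) and b3 (365,290), and (200,240) is the fixed block. The ring is clearly visible on the step at about top (318,203). Next I'll measure the case, ring and probe.

Run:
```python
from h import *
p=cv2.imread("pics/top0.png");s=cv2.imread("pics/side0.png")
im=np.zeros((600,800,3),np.uint8)
a=cv2.resize(p[195:295,175:225],None,fx=6,fy=6,interpolation=2);im[:600,:300]=a
b=cv2.resize(s[345:405,235:375],None,fx=3.5,fy=3.5,interpolation=2);im[:210,305:795]=b
c=cv2.resize(s[200:300,225:335],None,fx=3.5,fy=3.5,interpolation=2);im[215:565,305:690]=c
d=cv2.resize(s[150:230,310:345],None,fx=3,fy=3,interpolation=2);im[215:455,692:797]=d
cv2.imwrite("pics/crop2.png",im)
```

```text
(no output)
```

View pics/crop2.png

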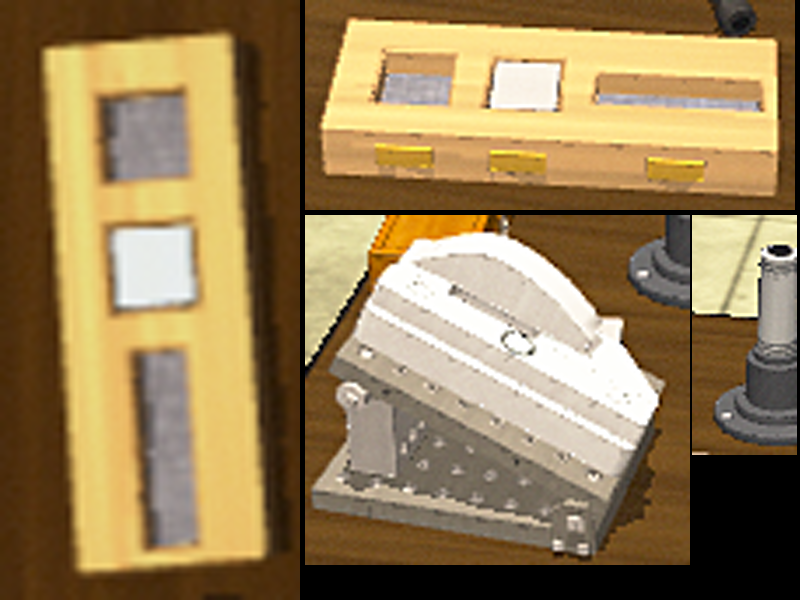

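The nest is open and clear. The neighbouring block is nearly flush. The ring centre is at side (285.9,236.6) and top (317.0,203.7). Next step is to triangulate these.

```bash
cat >> h.py <<'E'
def tri(uvs):
    A=np.zeros((3,3));b=np.zeros(3);L=[]
    for n,uv in uvs.items():
        o,d=ray(n,uv);d=d[0]/np.linalg.norm(d[0]);M=np.eye(3)-np.outer(d,d);A+=M;b+=M@o;L.append((o,M))
    x=np.linalg.solve(A,b);return x,[np.linalg.norm(M@(x-o)) for o,M in L]
E
python3 - <<'E'
from h import *
from scipy.optimize import brentq
np.set_printoptions(precision=1,suppress=True)
T=lambda q:np.array(q)/6+[175,195]-.42
S=lambda q:(np.array(q)-[305,0])/3.5+[235,345]-.36
ct=T([(43,47),(232,34),(268,556),(80,572)]);nt=T([(99,97),(186,89),(190,178),(105,184)])
cs=S([(777-430,18),(777,40),(775,152),(325,131)]);ns=S([(386,50),(456,54),(452,106),(380,103)])
for lab,n,c,q in(("t","top",ct,nt),("s","side",cs,ns)):
    C=plane(n,c,24);Q=plane(n,q,24)
    print(lab,"case",C[:,:2].mean(0),"sides",np.linalg.norm(C-np.roll(C,-1,0),axis=1),"nest",Q[:,:2].mean(0),np.linalg.norm(Q-np.roll(Q,-1,0),axis=1))
    e=(C[0]+C[1]-C[2]-C[3]) if n=="top" else (C[0]+C[3]-C[1]-C[2]);print(" y-axis yaw deg",np.degrees(np.arctan2(e[1],e[0])),"nest via case",C[:,:2].mean(0)+56*e[:2]/np.linalg.norm(e[:2]))
# block
for n,f in(("top","top0"),("side","side0")):
    p=cv2.imread(f"pics/{f}.png")
    x0,y0,w,h=(288,263,25,25) if n=="top" else (345,278,32,32)
    k=8;g=cv2.resize(p[y0:y0+h,x0:x0+w].max(2),None,fx=k,fy=k,interpolation=cv2.INTER_CUBIC)
    for th in ((150,) if n=="top" else (120,200,)):
        c=max(cv2.findContours((g>th).astype(np.uint8),0,1)[0],key=cv2.contourArea)
        if n=="top":
            bx=cv2.boxPoints(cv2.minAreaRect(c))/k+[x0,y0]-.44;W=plane(n,bx,25)
            print("blk",W[:,:2].mean(0),np.linalg.norm(W-np.roll(W,-1,0),axis=1),[np.degrees(np.arctan2(*(W[(i+1)%4]-W[i])[1::-1]))%90 for i in range(4)])
        else:
            M=cv2.moments(c);print(n,th,M["m00"]/k/k, M["m10"]/M["m00"]/k+x0,M["m01"]/M["m00"]/k+y0, cv2.approxPolyDP(c,12,True)[:,0]/k+[x0,y0]-.44, "exp corners of b1 proj",)
print("ring",tri({"top":(316.9,203.6),"side":(285.7,236.4)}))
def yaw(n,a,b):
    o,d=ray(n,[a,b]);N=np.cross(d[0],d[1]);c,s=np.cos(np.radians(24)),np.sin(np.radians(24))
    return np.degrees(brentq(lambda p:c*(np.cos(p)*N[0]+np.sin(p)*N[1])+s*N[2],-.8,.8))
K=lambda q:(np.array(q)-[405,0])/4+[290,150]-.4
U=lambda q:(np.array(q)-[305,215])/3.5+[225,200]-.36
print("yaw work",yaw("top",K((500,60)),K((478,355))),yaw("top",K((552,62)),K((524,357))),yaw("side",U((370,303)),U((630,447))))
# stand: foot disc and tube
d=np.load("pics/top0.npy")
p=cv2.imread("pics/top0.png");hsv=cv2.cvtColor(p,cv2.COLOR_BGR2HSV)
E
```

```text
t case [488.4 167.3] sides [ 63.4 175.1  62.6 176.1] nest [543.3 172.8] [29.2 30.  28.5 29.4]
 y-axis yaw deg 6.019317568150381 nest via case [544.1 173.2]
s case [488.4 168.6] sides [177.4  62.4 172.8  64. ] nest [542.5 175. ] [28.5 29.3 28.3 29.9]
 y-axis yaw deg 5.93446873179326 nest via case [544.1 174.4]
blk [432.5 -33.8] [26.6 26.9 26.5 26.9] [np.float64(56.03894872145627), np.float64(56.0306050828206), np.float64(55.96560105749427), np.float64(56.07457878661997)]
side 120 401.2890625 360.7828068723839 294.9004283072131 [[359.4 282.3]
 [344.6 293.3]
 [346.3 294.8]
 [345.7 292.9]
 [349.8 291.3]
 [349.9 300.7]
 [361.3 306.8]
 [370.4 301.1]
 [371.8 288.8]] exp corners of b1 proj
side 200 134.5859375 361.3404491012171 289.408685009965 [[350.6 289.1]
 [361.7 294.8]
 [371.3 289.7]
 [360.1 282.7]] exp corners of b1 proj
ring (array([567.9, -64.5,  95.1]), [np.float64(0.07063198535988707), np.float64(0.07063198536012674)])
yaw work -3.555960224403409 -4.320148725485475 -6.244421311504922
```

```bash
cat >> h.py <<'E'
def togo(x,y,z,yaw):
    """units of turn, then tool-axis shift units once turned (tool-y yaw in deg); shift also in present axes"""
    s=get_state();R=s["tcp_rot"];th=np.degrees(np.arctan2(R[1,1],R[0,1]))
    dw=(yaw-th+180)%360-180;a=np.radians(yaw);d=np.array([x,y,z])-s["eef_pos"]
    X=np.array([-np.sin(a),np.cos(a),0]);Y=np.array([np.cos(a),np.sin(a),0])
    print("t",s["time_s"],"tcp",np.round(s["eef_pos"],1),"yaw",round(th,2),"F",np.round(s["contact_force"],1),"w",np.round(s["width"],1),"grip",np.round(s["grasp_force"],1),"q7",round(s["qpos"][6],2))
    print("turn",round(-np.radians(dw)/.15,3),"xyz units",np.round([d@X/40,d@Y/40,-d[2]/40],3))
E
python3 -c "
from h import *
togo(470,170,150,56)
togo(432.5,-33.8,100,56)"
```

```text
t 0.1 tcp [286.7 665.4 217.8] yaw 66.69 F [ 0.3 -0.5  0.2] w 93.1 grip 0.0 q7 -0.08
turn 1.244 xyz units [-10.724  -7.706   1.696]
t 0.1 tcp [286.7 665.4 217.8] yaw 66.69 F [ 0.3 -0.5  0.2] w 93.1 grip 0.0 q7 -0.08
turn 1.244 xyz units [-12.796 -12.454   2.946]
```

Emit:
jog_arm([
  [1, 0, 0, 0, 0.622],
  [1, 0, 0, 0, 0.622],
  [1, -0.8, -0.58, 0, 0],
  [1, -0.8, -0.58, 0, 0],
  [1, -0.8, -0.58, 0, 0],
  [1, -0.8, -0.58, 0, 0],
  [1, -0.8, -0.58, 0, 0],
  [1, -0.8, -0.58, 0, 0],
  [1, -0.8, -0.58, 0, 0],
  [1, -0.8, -0.58, 0, 0],
])

```text
time_s: 1.1
eef_pos: [395.6, 367.1, 218.5]
tcp_rot: [[-0.829, 0.559, -0.0], [0.559, 0.829, -0.0], [-0.0, -0.0, -1.0]]
contact_force: [0.2, -0.2, 0.3]
width: 92.9
grasp_force: 0.0
```

```bash
python3 -c "
from h import *
togo(470,170,150,56)
togo(432.5,-33.8,100,56)"
```

```text
t 1.1 tcp [395.6 367.1 218.5] yaw 56.0 F [ 0.2 -0.2  0.3] w 92.9 grip 0.0 q7 0.15
turn 0.001 xyz units [-4.299 -3.045  1.712]
t 1.1 tcp [395.6 367.1 218.5] yaw 56.0 F [ 0.2 -0.2  0.3] w 92.9 grip 0.0 q7 0.15
turn 0.001 xyz units [-6.371 -7.794  2.962]
```

Emit:
jog_arm([
  [1, -0.86, -0.61, 0, 0],
  [1, -0.86, -0.61, 0, 0],
  [1, -0.86, -0.61, 0, 0],
  [1, -0.86, -0.61, 0, 0],
  [1, -0.86, -0.61, 0, 0],
  [1, -0.414, -0.95, 0.3, 0],
  [1, -0.414, -0.95, 0.3, 0],
  [1, -0.414, -0.95, 0.3, 0],
  [1, -0.414, -0.95, 0.3, 0],
  [1, -0.414, -0.95, 0.3, 0],
])

```text
time_s: 2.1
eef_pos: [431.6, -33.8, 158.2]
tcp_rot: [[-0.829, 0.559, 0.0], [0.559, 0.829, -0.0], [-0.0, 0.0, -1.0]]
contact_force: [0.7, -0.8, -0.9]
width: 93.2
grasp_force: 0.0
```

Run:
```python
from h import *
togo(432.5,-33.8,12,56)
p,d=snapshot("side");t,_=snapshot("top")
im=np.zeros((480,800,3),np.uint8)
im[:,:400]=p[60:380,220:487,::-1].repeat(1,0) is None or cv2.resize(p[80:368,240:480,::-1],(400,480))
im[:,400:]=cv2.resize(t[180:372,220:380,::-1],(400,480))
cv2.imwrite("pics/a1.png",im)
```

```text
t 2.1 tcp [431.6 -33.8 158.2] yaw 56.02 F [ 0.7 -0.8 -0.9] w 93.2 grip 0.0 q7 0.99
turn 0.003 xyz units [-0.02   0.012  3.655]
```

View pics/a1.png

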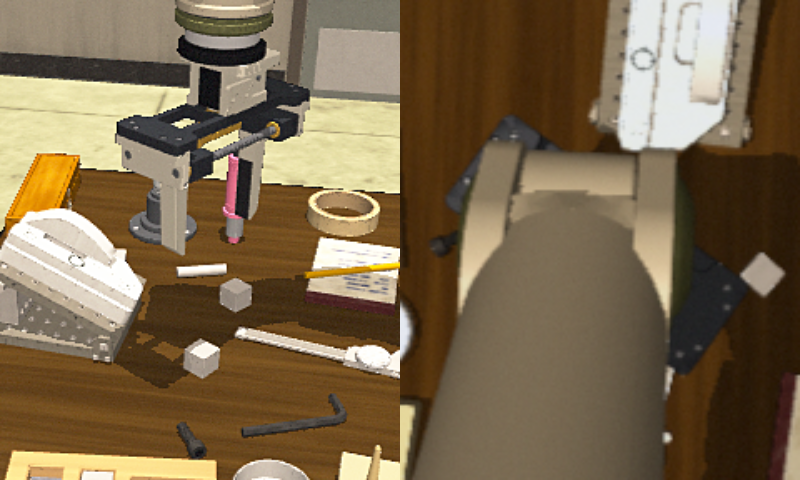

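The gripper hangs over the block, which is at (203,357) in the left-hand crop, and nothing is in the way. I'll narrow the fingers and go down.

Emit:
jog_arm([
  [0, -0.02, 0.012, 0.7, 0],
  [0, 0, 0, 0.7, 0],
  [0, 0, 0, 0.7, 0],
  [0, 0, 0, 0.6, 0],
  [0, 0, 0, 0.5, 0],
  [0, 0, 0, 0.42, 0],
  [0, 0, 0, 0, 0],
  [-1, 0, 0, 0, 0],
  [-1, 0, 0, 0, 0],
  [-1, 0, 0, 0, 0],
])

```text
time_s: 3.2
eef_pos: [436.4, -32.6, 18.9]
tcp_rot: [[-0.829, 0.559, -0.006], [0.559, 0.829, 0.0], [0.005, -0.003, -1.0]]
contact_force: [-1.1, -0.3, -0.1]
width: 27.0
grasp_force: 0.3
```

Emit:
jog_arm([
  [-1, 0, 0, 0, 0],
  [-1, 0, 0, 0, 0],
  [-1, 0, 0, -0.5, 0],
  [-1, 0, 0, -0.5, 0],
  [-1, 0, 0, -0.5, 0],
  [-1, 0, 0, -0.5, 0],
])

```text
time_s: 3.8
eef_pos: [436.6, -32.6, 99.2]
tcp_rot: [[-0.829, 0.559, -0.007], [0.559, 0.829, 0.001], [0.006, -0.003, -1.0]]
contact_force: [0.2, -0.0, -1.7]
width: 25.6
grasp_force: 30.0
```

```bash
python3 -c "
from h import *
togo(543.5,173.2,70,96)"
```

```text
t 3.8 tcp [436.6 -32.6  99.2] yaw 56.01 F [ 0.2 -0.  -1.7] w 25.6 grip 30.0 q7 0.88
turn -4.653 xyz units [-3.195  4.837  0.729]
```

Emit:
jog_arm([
  [-1, 0, 0, -0.3, -0.93],
  [-1, 0, 0, 0, -0.93],
  [-1, 0, 0, 0, -0.93],
  [-1, 0, 0, 0, -0.93],
  [-1, 0, 0, 0, -0.93],
])

```text
time_s: 4.3
eef_pos: [436.8, -32.7, 110.5]
tcp_rot: [[-0.994, -0.11, -0.007], [-0.11, 0.994, 0.001], [0.007, 0.001, -1.0]]
contact_force: [0.3, 0.2, -0.5]
width: 25.4
grasp_force: 30.0
```

Emit:
jog_arm([
  [-1, -0.5, 0.8, 0, 0],
  [-1, -0.5, 0.8, 0, 0],
  [-1, -0.5, 0.8, 0, 0],
  [-1, -0.5, 0.8, 0, 0],
  [-1, -0.5, 0.8, 0, 0],
  [-1, -0.5, 0.8, 0, 0],
  [-1, -0.26, 0.05, 0.5, 0],
  [-1, 0, 0, 0.5, 0],
  [-1, 0, 0, 0, 0],
])

```text
time_s: 5.2
eef_pos: [544.6, 173.7, 67.5]
tcp_rot: [[-0.994, -0.105, -0.011], [-0.105, 0.994, -0.001], [0.011, 0.0, -1.0]]
contact_force: [-0.3, 0.1, -0.7]
width: 25.3
grasp_force: 30.0
```

Run:
```python
from h import *
togo(546,173.7,50,96)
p,d=snapshot("side");t,_=snapshot("top")
im=np.zeros((480,800,3),np.uint8)
im[:,:400]=cv2.resize(p[290:410,225:325,::-1],(400,480),interpolation=2)
im[:,400:]=cv2.resize(t[185:275,165:240,::-1],(400,480),interpolation=2)
cv2.imwrite("pics/a2.png",im)
```

```text
t 5.2 tcp [544.6 173.7  67.5] yaw 96.01 F [-0.3  0.1 -0.7] w 25.3 grip 30.0 q7 1.04
turn 0.002 xyz units [-0.035 -0.003  0.438]
```

View pics/a2.png

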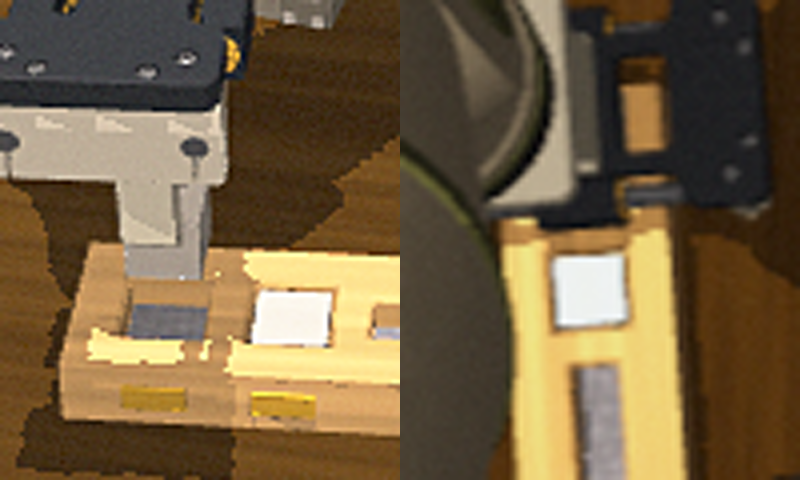

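The side crop shows the block under the near finger, with its lower face spanning crop (125–204, 245–277). It hangs over the nest, whose floor is at (168,322). I'll check its position numerically.

Run:
```python
from h import *
np.set_printoptions(precision=1,suppress=True)
p,d=snapshot("side")
# predicted near face bottom corners (case -x side => world +y face)
a=np.radians(6);ex=np.array([np.sin(a),-np.cos(a)]);ey=np.array([np.cos(a),np.sin(a)])
c=np.array([544.6,173.7])-2.5*np.array([.995,.105])
for z in(48.5,67):
  print(z,proj("side",[[*(c-13*ex+13*ey),z],[*(c-13*ex-13*ey),z],[*(c+13*ex-13*ey),z]]))
for v in(354,356,358,360): print(v,p[v,252:284].max(1))
print(p[340:366,266].max(1))
```

```text
48.5 [[256.1 358.9]
 [275.2 359.8]
 [277.6 346.8]]
67 [[255.4 348.4]
 [274.8 349.3]
 [277.3 336.5]]
354 [189 193 190 162 164 166 167 169 165 165 166 166 164 170 165 169 169 170
 170 163 169 168 116 124 205 194 199 199 197 195 195 192]
356 [191 189 193 134 169 170 167 165 172 170 167 170 166 169 170 168 168 166
 163 170 167 165 129 173 198 194 197 195 194 189 192 190]
358 [187 184 185 184 185 184 118 177 173 174 176 172 116 176 171 175 174 176
 169 173 171 170 165 187 185 188 190 186 185 188 190 190]
360 [195 195 200 197 184 179 173 178 170 175 175 178 175 176 170 174 175 175
 173 170 175 172 168 165 164 164 161 201 187 189 189 186]
[190 189 194 191 192 191 188 192 187 184 133 173 170 170 165 164 170 170
 171 218 170 178 184 184 192 198]
```

Emit:
jog_arm([
  [-1, -0.025, 0, 0.25, 0],
  [-1, 0, 0, 0.25, 0],
  [-1, 0, 0, 0.08, 0],
  [-1, 0, 0, 0.08, 0],
  [-1, 0, 0, 0.06, 0],
])

```text
time_s: 5.85
eef_pos: [546.8, 173.9, 40.3]
tcp_rot: [[-0.995, -0.104, -0.008], [-0.104, 0.995, 0.0], [0.007, 0.001, -1.0]]
contact_force: [-0.1, -1.1, -1.4]
width: 25.3
grasp_force: 30.0
```

Emit:
jog_arm([
  [-1, 0, 0, 0.05, 0],
  [-1, 0, 0, 0.05, 0],
  [-1, 0, 0, 0, 0],
])

```text
time_s: 6.15
eef_pos: [546.8, 173.9, 36.4]
tcp_rot: [[-0.995, -0.104, -0.008], [-0.104, 0.995, 0.0], [0.007, 0.001, -1.0]]
contact_force: [1.0, -0.0, -0.5]
width: 25.1
grasp_force: 30.0
```

Emit:
jog_arm([
  [-1, 0, 0, 0.05, 0],
  [-1, 0, 0, 0.05, 0],
  [-1, 0, 0, 0, 0],
])

```text
time_s: 6.45
eef_pos: [546.7, 173.9, 32.4]
tcp_rot: [[-0.995, -0.104, -0.008], [-0.104, 0.995, 0.0], [0.008, 0.001, -1.0]]
contact_force: [1.0, 0.0, -1.5]
width: 25.4
grasp_force: 30.0
```

Emit:
jog_arm([
  [-1, 0, 0, 0.04, 0],
  [-1, 0, 0, 0, 0],
])

```text
time_s: 6.65
eef_pos: [546.7, 173.9, 30.9]
tcp_rot: [[-0.995, -0.104, -0.008], [-0.104, 0.995, 0.0], [0.007, 0.001, -1.0]]
contact_force: [-0.4, 0.1, -1.7]
width: 25.4
grasp_force: 30.0
```

Now release it, rise clear, and turn towards the stand yaw.

Emit:
jog_arm([
  [0, 0, 0, 0, 0],
  [0, 0, 0, 0, 0],
  [0, 0, 0, 0, 0],
  [0, 0, 0, -0.5, 0],
  [0, 0, 0, -1, 0],
  [0, 0, 0, -1, 0],
  [0, 0, 0, -1, 0],
  [0, 0, 0, -1, 0],
])

```text
time_s: 7.45
eef_pos: [547.9, 173.7, 212.8]
tcp_rot: [[-0.995, -0.104, -0.007], [-0.104, 0.995, 0.001], [0.007, 0.001, -1.0]]
contact_force: [0.7, -0.0, 0.3]
width: 46.5
grasp_force: 0.0
```

Emit:
jog_arm([
  [1, 0, -1, -0.5, 0],
  [1, 0, -1, -0.5, 0],
  [1, 0, -1, 0, 0],
  [1, 0, -1, 0, 0],
  [1, 0, 0, 0, 0],
])

```text
time_s: 7.95
eef_pos: [565.2, 8.2, 251.0]
tcp_rot: [[-0.995, -0.096, -0.007], [-0.096, 0.995, -0.002], [0.007, -0.002, -1.0]]
contact_force: [0.3, 0.3, 0.4]
width: 82.1
grasp_force: 0.0
```

Run:
```python
from h import *
np.set_printoptions(precision=1,suppress=True)
togo(500,-300,250,85.5)
p,d=snapshot("side");t,_=snapshot("top")
im=np.zeros((600,800,3),np.uint8)
im[:300,:400]=cv2.resize(p[345:405,235:315,::-1],(400,300),interpolation=2)
im[300:,:400]=cv2.resize(t[200:260,170:250,::-1],(400,300),interpolation=2)
im[:300,400:]=cv2.resize(p[150:240,300:420,::-1],(400,300),interpolation=2)
im[300:,400:]=cv2.resize(t[210:300,390:510,::-1],(400,300),interpolation=2)
cv2.imwrite("pics/a3.png",im)
```

```text
t 7.95 tcp [565.2   8.2 251. ] yaw 95.52 F [0.3 0.3 0.4] w 82.1 grip 0.0 q7 1.42
turn 1.165 xyz units [ 1.  -7.8  0. ]
```

View pics/a3.png

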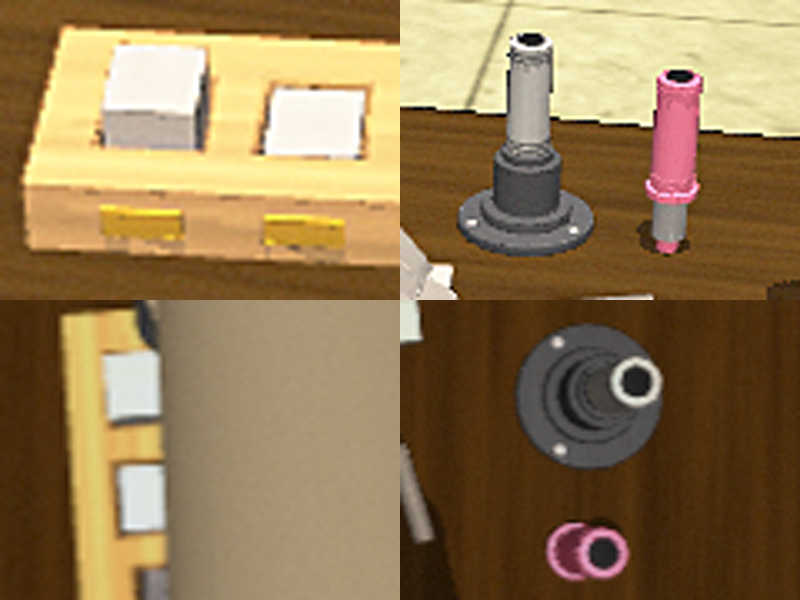

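The block sits in its nest at side (266,365). The probe stands at side (339,163) at its top end, with its top at top-view (460,234.6) and the foot at (446.7,238.5). The pink decoy is at top (446,285). I'll check the seating and the probe position.

Run:
```python
from h import *
np.set_printoptions(precision=1,suppress=True)
p,d=snapshot("side")
f=lambda u,v:deproj("side",(u,v),np.median(d[v-1:v+2,u-1:u+2]))[0]
print("blk top",f(266,361),f(263,360),"nbr",f(298,369),"wood",f(250,365),f(285,365))
B=lambda q:np.array(q)/5+[235,345]-.4
print("blk top corners @36",plane("side",B([(112,45),(208,48),(203,112),(104,108)]),36)[:,:2].mean(0))
print("probe top",tri({"top":(460.0,234.4),"side":(339.2,162.5)}))
for z in(8,16):print("foot",plane("top",(446.5,238.3),z))
print("pink top",plane("top",(390+204/3.333,210+253/3.333),120),"top cam probe top z140",plane("top",(460,234.4),140))
# stand foot in side: 
g=cv2.cvtColor(p,cv2.COLOR_RGB2HSV)
```

```text
blk top [543.3 176.2  35.8] [548.  174.5  35.3] nbr [499.5 170.8  23.1] wood [567.1 174.8  23.4] [518.9 166.8  23.7]
blk top corners @36 [543.7 174.8]
probe top (array([ 512.7, -328.2,  128.4]), [np.float64(0.1994260203242472), np.float64(0.19942602032406917)])
foot [[ 513.5 -329.1    8. ]]
foot [[ 512.9 -327.4   16. ]]
pink top [[ 418.3 -314.6  120. ]] top cam probe top z140 [[ 512.  -325.4  140. ]]
```

Emit:
jog_arm([
  [1, 0, 0, 0, 0.58],
  [1, 0, 0, 0, 0.585],
  [1, 0.08, -1, 0, 0],
  [1, 0.08, -1, 0, 0],
  [1, 0.08, -1, 0, 0],
  [1, 0.08, -1, 0, 0],
  [1, 0.08, -1, 0, 0],
  [1, 0.08, -1, 0, 0],
  [1, 0.08, -1, 0, 0],
  [1, 0.08, -1, 0, 0],
])

```text
time_s: 9.1
eef_pos: [517.6, -302.2, 251.0]
tcp_rot: [[-0.998, 0.067, -0.007], [0.067, 0.998, 0.001], [0.007, 0.001, -1.0]]
contact_force: [0.2, 0.3, 0.2]
width: 92.8
grasp_force: 0.0
```

Emit:
jog_arm([
  [1, 0, 0, 0, 0],
  [1, 0, 0, 0, 0],
])

```text
time_s: 9.3
eef_pos: [517.4, -301.8, 250.7]
tcp_rot: [[-0.998, 0.07, -0.007], [0.07, 0.998, 0.001], [0.008, 0.001, -1.0]]
contact_force: [0.4, 0.9, -0.5]
width: 93.1
grasp_force: 0.0
```

```bash
python3 -c "
from h import *
togo(513,-328,93,85.5)"
```

```text
t 9.3 tcp [ 517.4 -301.8  250.7] yaw 85.97 F [ 0.4  0.9 -0.5] w 93.1 grip 0.0 q7 1.85
turn 0.055 xyz units [ 0.058 -0.662  3.941]
```

Emit:
jog_arm([
  [1, 0.06, -0.66, 0, 0.055],
  [1, 0, 0, 0.6, 0],
  [1, 0, 0, 0.7, 0],
  [1, 0, 0, 0.7, 0],
  [1, 0, 0, 0.7, 0],
  [1, 0, 0, 0.7, 0],
  [1, 0, 0, 0.54, 0],
  [1, 0, 0, 0, 0],
])

```text
time_s: 10.1
eef_pos: [511.4, -325.1, 90.9]
tcp_rot: [[-0.997, 0.075, -0.011], [0.075, 0.997, 0.004], [0.011, 0.003, -1.0]]
contact_force: [-0.3, 0.3, -0.4]
width: 93.2
grasp_force: 0.0
```

Run:
```python
from h import *
togo(513,-328,93,85.5)
p,d=snapshot("side");t,_=snapshot("top")
im=np.zeros((480,800,3),np.uint8)
im[:,:400]=cv2.resize(p[120:240,290:390,::-1],(400,480),interpolation=2)
im[:,400:]=cv2.resize(t[190:310,400:500,::-1],(400,480),interpolation=2)
cv2.imwrite("pics/a4.png",im)
```

```text
t 10.1 tcp [ 511.4 -325.1   90.9] yaw 85.7 F [-0.3  0.3 -0.4] w 93.2 grip 0.0 q7 1.85
turn 0.023 xyz units [-0.046 -0.069 -0.054]
```

View pics/a4.png

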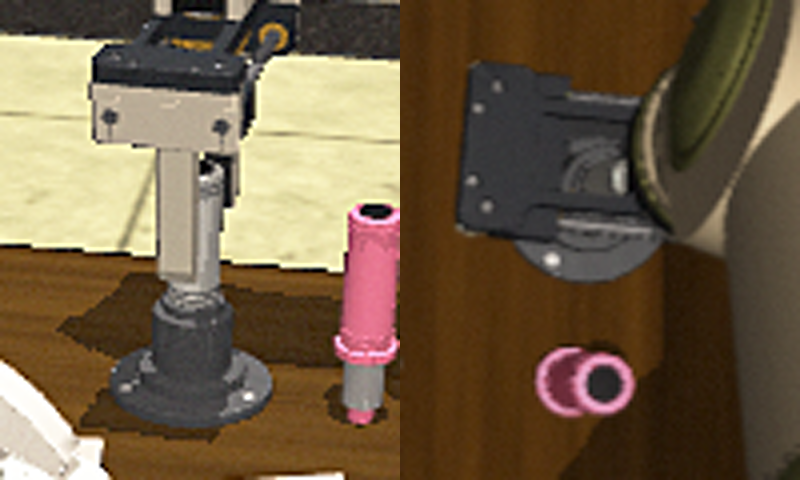

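The open fingers straddle the silver probe's handle at crop-left (205,220), and the pink one is clear. I'll centre, close, and lift 22 mm so that about 8 mm of nose stays in the hole.

Emit:
jog_arm([
  [1, -0.046, -0.069, 0, 0],
  [-1, 0, 0, 0, 0],
  [-1, 0, 0, 0, 0],
  [-1, 0, 0, 0, 0],
  [-1, 0, 0, 0, 0],
  [-1, 0, 0, 0, 0],
  [-1, 0, 0, 0, 0],
  [-1, 0, 0, -0.25, 0],
  [-1, 0, 0, -0.3, 0],
  [-1, 0, 0, 0, 0],
])

```text
time_s: 11.2
eef_pos: [514.5, -332.1, 117.7]
tcp_rot: [[-0.997, 0.079, -0.004], [0.079, 0.997, -0.001], [0.004, -0.001, -1.0]]
contact_force: [-0.1, 2.8, 17.4]
width: 27.5
grasp_force: 30.1
```

Emit:
jog_arm([
  [-1, 0, 0, 0, 0],
  [-1, 0, 0, 0, 0],
])

```text
time_s: 11.4
eef_pos: [514.8, -332.0, 117.7]
tcp_rot: [[-0.997, 0.079, -0.004], [0.079, 0.997, -0.001], [0.004, -0.001, -1.0]]
contact_force: [-1.9, 3.3, 15.5]
width: 27.1
grasp_force: 30.0
```

Run:
```python
from h import *
togo(513,-328,113,85.5)
s=get_state();print(np.round(s["qpos"],2))
p,d=snapshot("side");t,_=snapshot("top")
im=np.zeros((480,800,3),np.uint8)
im[:,:400]=cv2.resize(p[120:240,290:390,::-1],(400,480),interpolation=2)
im[:,400:]=cv2.resize(t[190:310,400:500,::-1],(400,480),interpolation=2)
cv2.imwrite("pics/a5.png",im)
```

```text
t 11.4 tcp [ 514.8 -332.   117.7] yaw 85.49 F [-1.9  3.3 15.5] w 27.1 grip 30.0 q7 1.86
turn -0.001 xyz units [0.053 0.097 0.118]
[ 0.56  0.59 -0.12  1.94  0.12  0.62  1.86]
```

View pics/a5.png

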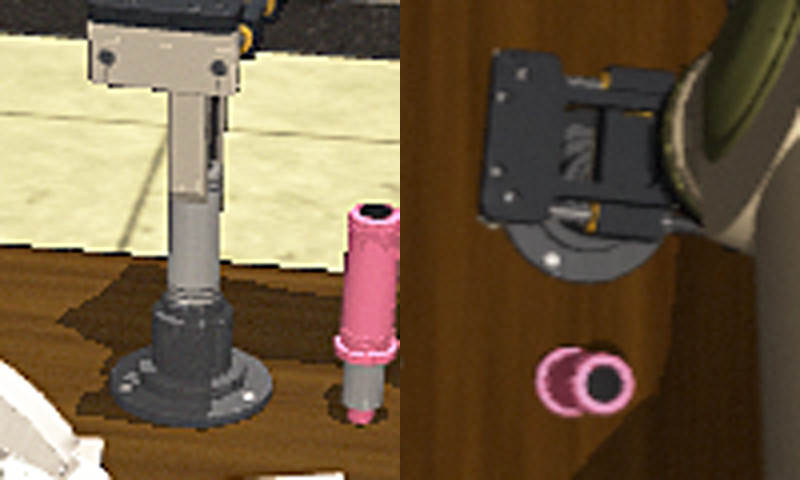

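The fingers were still closing when the lift began, so they've caught the handle's top end while the probe is still seated in the stand. I'll open, check and grip again lower down.

Emit:
jog_arm([
  [0, 0, 0, 0, 0],
  [0, 0, 0, 0, 0],
  [0, 0, 0, 0, 0],
  [0, 0, 0, 0, 0],
  [0, 0, 0, 0, 0],
])

```text
time_s: 12.0
eef_pos: [513.2, -331.7, 115.2]
tcp_rot: [[-0.997, 0.079, -0.008], [0.079, 0.997, 0.001], [0.008, 0.0, -1.0]]
contact_force: [-0.2, -0.0, -1.0]
width: 46.4
grasp_force: 0.0
```

Run:
```python
from h import *
togo(513,-328,93,85.5)
np.set_printoptions(precision=1,suppress=True)
p,d=snapshot("side");t,_=snapshot("top")
g=p.astype(int)
for v in(180,186):print(v,g[v,325:352].max(1))
```

```text
t 12.0 tcp [ 513.2 -331.7  115.2] yaw 85.48 F [-0.2 -0.  -1. ] w 46.4 grip 0.0 q7 1.86
turn -0.002 xyz units [0.013 0.091 0.555]
180 [241 241 244 244 247 251 255  60 136 146 157 152 163 163 156 159 157 146
 136 128 255 245 242 239 234 240 239]
186 [ 69  67  59  68  68 120 116 124 145 150 153 159 164 160 161 164 155 141
 144 124  90  96  71  63  62  67  37]
```

Emit:
jog_arm([
  [0, 0.013, 0.09, 0.3, 0],
  [0, 0, 0, 0.255, 0],
  [0, 0, 0, 0, 0],
  [-1, 0, 0, 0, 0],
  [-1, 0, 0, 0, 0],
  [-1, 0, 0, 0, 0],
  [-1, 0, 0, 0, 0],
  [-1, 0, 0, 0, 0],
])

```text
time_s: 12.9
eef_pos: [513.0, -328.2, 93.4]
tcp_rot: [[-0.997, 0.079, -0.007], [0.079, 0.997, 0.0], [0.007, -0.0, -1.0]]
contact_force: [-0.1, -0.5, -0.4]
width: 27.4
grasp_force: 30.0
```

Emit:
jog_arm([
  [-1, 0, 0, -0.15, 0],
  [-1, 0, 0, -0.2, 0],
  [-1, 0, 0, -0.2, 0],
  [-1, 0, 0, 0, 0],
  [-1, 0, 0, 0, 0],
])

```text
time_s: 13.4
eef_pos: [513.2, -328.1, 115.7]
tcp_rot: [[-0.997, 0.079, -0.007], [0.079, 0.997, 0.0], [0.007, -0.0, -1.0]]
contact_force: [0.3, 0.4, -1.2]
width: 27.7
grasp_force: 30.0
```

```bash
cat > look.py <<'E'
import sys
from h import *
n,x0,y0,w,h,k,f=sys.argv[1:];x0,y0,w,h,k=map(int,(x0,y0,w,h,k))
p,d=snapshot(n);cv2.imwrite(f"pics/{f}.png",cv2.resize(p[y0:y0+h,x0:x0+w,::-1],None,fx=k,fy=k,interpolation=2))
E
python3 - <<'E'
from h import *
togo(513,-328,113,85.5)
p,d=snapshot("side");cv2.imwrite("pics/raw5.png",p[...,::-1])
g=p.astype(int)
print([ (v,int(g[v,338].max())) for v in range(170,206,1)])
E
```

```text
t 13.4 tcp [ 513.2 -328.1  115.7] yaw 85.48 F [ 0.3  0.4 -1.2] w 27.7 grip 30.0 q7 1.85
turn -0.002 xyz units [0.005 0.001 0.066]
[(170, 130), (171, 123), (172, 142), (173, 165), (174, 160), (175, 164), (176, 163), (177, 158), (178, 161), (179, 162), (180, 160), (181, 164), (182, 165), (183, 141), (184, 105), (185, 110), (186, 142), (187, 114), (188, 68), (189, 65), (190, 79), (191, 159), (192, 145), (193, 148), (194, 146), (195, 145), (196, 147), (197, 145), (198, 149), (199, 131), (200, 62), (201, 77), (202, 66), (203, 69), (204, 67), (205, 65)]
```

The probe is lifted 22 mm with 8 mm of nose still in the hole. The tool can't tilt, so I'll pivot the probe in the grip by drawing the tool towards the robot, letting the nose bear on the hole's rim, in two checked halves.

Emit:
jog_arm([
  [-1, 0.12, 0, 0, 0],
  [-1, 0.12, 0, 0, 0],
  [-1, 0.12, 0, 0, 0],
  [-1, 0.12, 0, 0, 0],
  [-1, 0, 0, 0, 0],
])

```text
time_s: 13.95
eef_pos: [493.2, -326.8, 115.4]
tcp_rot: [[-0.997, 0.079, -0.008], [0.079, 0.997, 0.0], [0.008, -0.0, -1.0]]
contact_force: [2.9, -2.1, 0.1]
width: 27.3
grasp_force: 30.0
```

```bash
cat > tilt.py <<'E'
from h import *
import sys
# tilt of handle in side view: fit handle edges; rows given in args, col window
v0,v1,u0,u1,D=map(float,sys.argv[1:6])
p,d=snapshot("side");cv2.imwrite("pics/tilt.png",p[...,::-1])
E
python3 -c "
from h import *
togo(513,-328,113,85.5)
p,d=snapshot('side');np.save('pics/d1.npy',d);cv2.imwrite('pics/p1.png',p[...,::-1])
for v in range(160,202,3):print(v,''.join('%4d'%x for x in p[v,325:365].max(1)))
"
```

```text
t 13.95 tcp [ 493.2 -326.8  115.4] yaw 85.45 F [ 2.9 -2.1  0.1] w 27.3 grip 30.0 q7 1.86
turn -0.006 xyz units [-0.497  0.008  0.061]
160  230 228 215 168 153 199 229 233 240 238 235 235 235 243 252  64 134 167 189 184 186 185 180 182 188 191 126 108  48 104 159 255 243 240 240 234 230 227 229 233
163  239 224 183 185 224 239 233 234 234 236 235 240 242 249  23 127 136 165 186 186 181 183 184 181 186 193 127 131  51 153 107 255 242 239 239 241 240 243 244 241
166  212 180 200 230 242 241 240 243 243 242 239 242 249 255 108 131 148 167 185 182 179 183 183 180 187 193 124  66  33 171 255 246 240 242 241 241 241 240 237 237
169  161 202 237 243 243 243 241 240 237 237 240 246 255  63 132 144 150 170 190 183 187 210 181 183 185 188  99 255 243 236 228 232 228 228 228 225 225 221 220 217
172  200 231 233 233 233 235 234 236 240 241 245 254 255 122 142 152 155 151 128 134 133 131 133 132 129 118 139 255 242 237 238 239 235 234 232 232 231 232 233 233
175  241 242 241 244 243 240 243 246 245 246 249 255 115 138 154 154 153 165 161 155 155 156 146 139 137 255 244 235 234 236 239 238 240 237 
[... 643 characters left out ...]
  99 102  99 101  92  58  67  68  37  54
190  107 104 104  51  56  64  61  62  63  66 105 136 149 130  73  54  62  59  54  60  58  58  58  61  54  62  67 116 115 114 117 114 117 109 109 111 114 117 121 122
193   58  59  63  64  63  62  70  63  68  93 130 138 146 142 148 144 148 142 135 113  69  68  72  73  75  74  67  72  74  73  75  68  67  73  68  61  61  67  55  66
196   72  71  69  65  82  72  74  65  61 131 135 141 144 143 141 146 140 127 127  68  73  73  78  70  73  72  67  65  65  67  65  69  61  61  62  62  62  65  70  64
199   70  75  79  54  53  67  82 134 122 120 122 128 125 123 125  93  89  51  61  62  76  68  69  57  74  67  72  78  80  70  69  69  71  67  63  72  65  72  67  71
```

Pivoting works with about 3 N. Continuing to about 25°.

Emit:
jog_arm([
  [-1, 0.12, 0, 0.01, 0],
  [-1, 0.12, 0, 0.02, 0],
  [-1, 0.12, 0, 0.03, 0],
  [-1, 0.1, 0, 0.04, 0],
  [-1, 0, 0, 0, 0],
])

```text
time_s: 14.5
eef_pos: [474.1, -324.8, 111.0]
tcp_rot: [[-0.997, 0.079, -0.009], [0.079, 0.997, 0.001], [0.009, 0.001, -1.0]]
contact_force: [0.0, -1.0, -0.8]
width: 26.8
grasp_force: 30.0
```

Emit:
jog_arm([
  [-1, -0.03, 0, -0.5, 0],
  [-1, 0, 0, -0.8, 0],
  [-1, 0, 0, -0.8, 0],
  [-1, 0, 0, 0, 0],
  [-1, 0, 0, 0, 0],
])

```text
time_s: 15.0
eef_pos: [476.6, -324.8, 195.2]
tcp_rot: [[-0.997, 0.079, -0.008], [0.079, 0.997, 0.001], [0.008, 0.0, -1.0]]
contact_force: [-0.3, -1.0, -1.7]
width: 27.5
grasp_force: 30.0
```

```bash
python3 -c "
from h import *
togo(513,-328,113,85.5)
p,d=snapshot('side');np.save('pics/d1.npy',d);cv2.imwrite('pics/p1.png',p[...,::-1])
print(proj('side',get_state()['eef_pos']))
cv2.imwrite('pics/a6.png',cv2.resize(p[70:220,290:420,::-1],None,fx=4,fy=4,interpolation=2))
"
```

```text
t 15.0 tcp [ 476.6 -324.8  195.2] yaw 85.49 F [-0.3 -1.  -1.7] w 27.5 grip 30.0 q7 1.89
turn -0.002 xyz units [-0.914 -0.009  2.056]
[[357.79674412 133.82851077]]
```

View pics/a6.png

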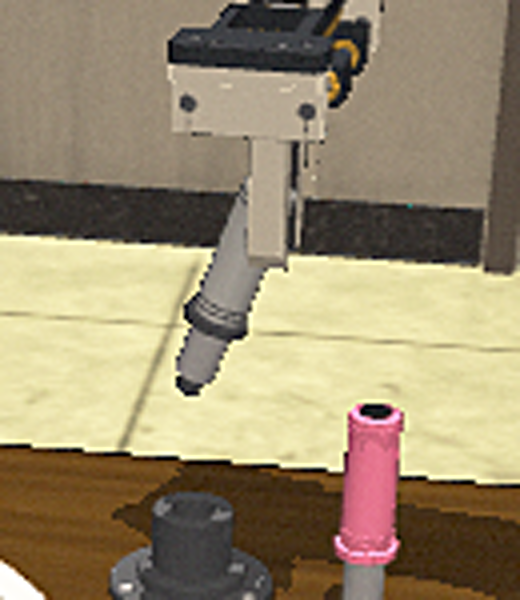

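The probe is clear of the stand and leaning with its nose away from the robot; the face is at crop (188,388). Now I'll measure its tilt from the silhouette.

```bash
cat > tilt.py <<'E'
from h import *
def vplane(uv,P,nrm):
    o,d=ray("side",uv);return o+d*(((P-o)@nrm)/(d@nrm))[:,None]
if __name__=="__main__":
    np.set_printoptions(precision=2,suppress=True)
    p=cv2.imread("pics/p1.png");s=get_state();R=s["tcp_rot"];G=s["eef_pos"]-18.8*R[:,2]
    for v in range(132,170,2):print(v,p[v,328:362].min(1))
E
python3 tilt.py
```

```text
132 [171 181 184 195 193 198 199 198 205 200 203 196 198 202 209 152 127 134
 134 139 137 139 145 128 151 153 146 147 144 144 147 145 157  99]
134 [180 180 179 189 188 182 186 185 184 181 172 162 170 188 189 111 128 132
 142 139 142 144 150 132 102  94 102 103 116 117 116 120 143 108]
136 [171 169 168 171 178 174 166 166 157 151 130 137 159 167  56 129 135 138
 136 141 142 148 141 141 118 118 105 100 102  92  91  90  86  98]
138 [160 164 161 165 161 162 154 156 148 128 123 152 167  58 128 140 138 143
 139 143 149 142 133 134 134 123 122 111 199 186 181 184 186 190]
140 [167 169 165 160 160 159 160 157 133 121 150 166  17 131 134 136 141 145
 145 147 144 142 137 135 128 124 114 196 182 174 176 167 169 167]
142 [176 172 179 170 173 165 161 140 118 140 167 183 126 132 135 143 143 142
 149 144 139 137 138 130 119  99  42 197 188 183 181 177 174 178]
144 [180 181 172 177 170 159 138 116 140 168   0  96  93 117 148 141 149 140
 145 142 140 135 133 114 111  67 192 184 180 176 178 179 181 177]
146 [181 181 171 166 166 140 113 123   0  64  73 116  75 150 119  66 132 156
 147 142 140 132 121 1
[... 916 characters left out ...]
44 163 173 185  97 119 131 132 130 132 127 133 126 113 113 187
 179 177 168 176 182 187 182 184 179 174 177 174 174 179 169 165]
162 [113 145 172 176 178 178 121 126 139 130 134 132 128 118 118  92  61 192
 186 185 185 180 176 175 179 181 185 180 185 184 178 177 175 174]
164 [142 167 174 179 184 179   0  43 117 145 136 130 124 120  94  68 188 186
 184 184 181 183 190 184 178 183 175 178 174 182 185 186 189 189]
166 [167 184 178 181 185 186  12  49  58  60  48  27  40 189 182 175 173 172
 177 176 169 170 175 183 182 182 185 182 179 182 178 182 186 182]
168 [158 163 161 167 174 188 196 198   0  10  24  45 197 184 180 181 169 167
 164 161 162 172 174 175 173 174 180 175 182 180 172 163 161 164]
```

Run:
```python
from tilt import *
np.set_printoptions(precision=2,suppress=True)
s=get_state();R=s["tcp_rot"];G=s["eef_pos"]-18.8*R[:,2]
print("G px",proj("side",G))
uv=np.array([(348,138),(347.2,140),(346.9,142),(341,156),(340,158),(339,160)],float)
W=vplane(uv,G,R[:,1]);q=np.c_[(W-G)@R[:,0],(W-G)@[0,0,1]]
print(q)
for sel in(q[:],np.r_[q,[[0,0]]*3]):
    k=np.polyfit(sel[:,1],sel[:,0],1);print("tilt deg",np.degrees(np.arctan(k[0])),"offset at G",k[1])
E=dict(L_h=[(342.9,132),(342.6,134),(341.6,136),(340.5,138),(339.5,140)],L_n=[(335.6,156),(334.6,158),(333.6,160)],R_n=[(346.5,156),(345.5,158),(344.5,160),(343.9,162)])
for k_,e in E.items():
    W=vplane(np.array(e),G,R[:,1]);k=np.polyfit((W-G)@[0,0,1],(W-G)@R[:,0],1);print(k_,np.degrees(np.arctan(k[0])))
```

```text
G px [[358.14 124.76]]
[[-19.72 -29.54]
 [-21.25 -33.93]
 [-21.76 -38.24]
 [-33.31 -69.74]
 [-35.32 -74.36]
 [-37.34 -79.  ]]
tilt deg 19.58441973049782 offset at G -8.857657122717352
tilt deg 25.172328502360937 offset at G -1.783612255541881
L_h 21.64507225556319
L_n 23.802027607453493
R_n 20.697653020578283
```

Emit:
jog_arm([
  [-1, 0, 0.3, -0.7, 0],
  [-1, 0, 0.6, -0.7, 0],
  [-1, 0, 1, 0, 0],
  [-1, 0, 1, 0, 0],
  [-1, 0, 1, 0, 0],
  [-1, 0, 1, 0, 0],
  [-1, 0, 1, 0, 0],
  [-1, 0, 1, 0, 0],
  [-1, 0, 1, 0, 0],
  [-1, 0, 1, 0, 0],
])

```text
time_s: 16.05
eef_pos: [504.5, 31.1, 249.7]
tcp_rot: [[-0.997, 0.079, -0.011], [0.079, 0.997, 0.0], [0.011, -0.001, -1.0]]
contact_force: [0.2, -0.0, -1.4]
width: 27.1
grasp_force: 30.0
```

Emit:
jog_arm([
  [-1, 0, 1, 0, 0],
  [-1, 0, 1, 0, 0],
  [-1, 0, 0.6, 0, 0],
  [-1, 0, 0, 0, 0],
  [-1, 0, 0, 0, 0],
  [-1, 0, 0, 0, 0],
])

```text
time_s: 16.65
eef_pos: [513.4, 131.9, 250.4]
tcp_rot: [[-0.997, 0.08, -0.01], [0.08, 0.997, -0.001], [0.009, -0.001, -1.0]]
contact_force: [-0.7, -1.2, -2.1]
width: 27.0
grasp_force: 30.0
```

Run:
```python
from tilt import *
np.set_printoptions(precision=2,suppress=True)
togo(525,-60,172,85.5)
p,d=snapshot("side");cv2.imwrite("pics/p2.png",p[...,::-1])
s=get_state();R=s["tcp_rot"];G=s["eef_pos"]-18.8*R[:,2]
g=proj("side",G)[0];print("G px",g)
x0,y0=int(g[0])-75,int(g[1])-40
cv2.imwrite("pics/a7.png",cv2.resize(p[y0:y0+150,x0:x0+150,::-1],None,fx=4,fy=4,interpolation=cv2.INTER_NEAREST));print(x0,y0)
```

```text
t 16.65 tcp [513.4 131.9 250.4] yaw 85.42 F [-0.7 -1.2 -2.1] w 27.0 grip 30.0 q7 1.0
turn -0.01 xyz units [-0.67 -4.76  1.96]
G px [291.3  196.32]
216 156
```

View pics/a7.png

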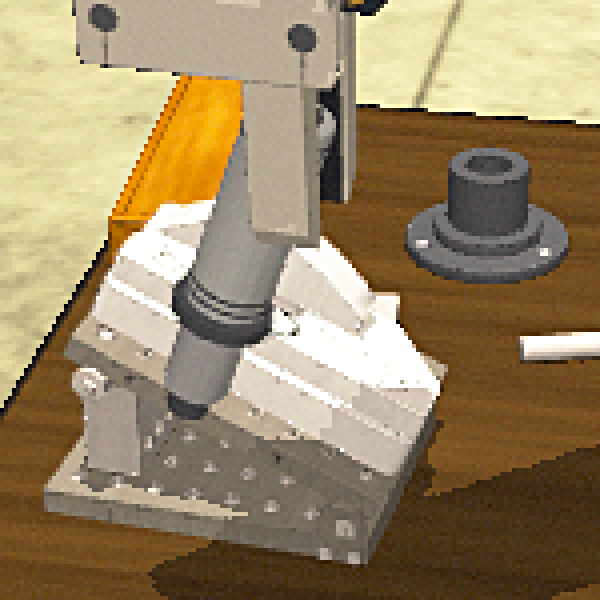

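The probe is tilted with its nose at crop (194,400) and collar at (222,313). The handle's left edge runs (240,135)→(188,270). Next I'll fit the axis from these edges.

Run:
```python
from tilt import *
np.set_printoptions(precision=2,suppress=True)
s=get_state();R=s["tcp_rot"];G=s["eef_pos"]-18.8*R[:,2]
o=-cam("side")[0].T@cam("side")[1]
p=cv2.imread("pics/p2.png")
gy=cv2.cvtColor(p,cv2.COLOR_BGR2GRAY).astype(float)
def sub(v,a,b,sg):  # strongest edge between cols a,b
    r=gy[v,a:b+1];g=np.diff(r)*sg;i=int(g.argmax());w=np.clip(g[max(i-1,0):i+2],0,None);return a+np.arange(max(i-1,0),max(i-1,0)+len(w))@w/w.sum()+.5
Lh=[(sub(v,int(216+(240-(v*1.-156-33.75)*4*52/135)/4)-4,int(216+(240-(v-189.75)*4*52/135)/4)+4,-1),v) for v in range(192,222)]
Ln=[(sub(v,254,262,-1),v) for v in range(243,255)]
Rn=[(sub(v,268,280,1),v) for v in range(246,254)]
print(np.round([x for x,_ in Lh],1),np.round([x for x,_ in Ln],1),np.round([x for x,_ in Rn],1))
# silhouette edge: tangent plane through camera centre contains the axis direction -> two edges' plane normals; axis dir = cross
def fitplane(e):
    _,d=ray("side",np.array(e));d/=np.linalg.norm(d,axis=1)[:,None];return np.linalg.svd(d)[2][2]
for nm,e in(("Lh",Lh),("Ln",Ln),("Rn",Rn)):
    N=fitplane(e); # axis lies in plane normal tool y: dir = N x ty
    a=np.cross(N,R[:,1]);a*=np.sign(a[2]);print(nm,"tilt",np.degrees(np.arctan2(a@R[:,0],a[2])))
    for r in(14,11): 
        # distance from G to the tangent plane
        pass
    print("  dist G to tangent plane",abs((G-o)@N/np.linalg.norm(N)))
```

```text
[273.5 273.5 273.3 272.5 272.5 272.3 271.5 271.5 271.5 270.5 270.5 270.5
 269.5 269.5 269.5 268.7 268.5 268.2 267.8 265.6 266.5 266.5 266.2 265.5
 265.5 265.3 264.5 264.5 264.5 263.7] [258.5 258.2 257.6 257.5 257.1 256.5 257.1 256.5 256.7 256.5 256.4 257.4] [275.3 274.7 274.5 274.4 273.7 273.3 273.3 272.8]
Lh tilt 19.70431410627926
  dist G to tangent plane 21.906377771002575
Ln tilt 10.246636560131337
  dist G to tangent plane 32.3985859105619
Rn tilt 18.417769185579928
  dist G to tangent plane 1.2447331174936702
```

Run:
```python
from tilt import *
np.set_printoptions(precision=2,suppress=True)
s=get_state();R=s["tcp_rot"];T=s["eef_pos"];G=T-18.8*R[:,2]
print("pred near finger bottom (a7 crop px)",(proj("side",[T+31*R[:,1],T+31*R[:,1]+9*R[:,0],T+31*R[:,1]-9*R[:,0],T+31*R[:,1]-60*R[:,2]])-[216,156])*4)
for nm,c in dict(noseend=(192,400),collar=(223,313),face=(189,413),htop=(325,115)).items():
    W=vplane(np.array(c)[None]/4+[216,156]-.4,G,R[:,1])[0];print(nm,"tool x,z(up) rel G",(W-G)@R[:,0],(W-G)[2])
```

```text
pred near finger bottom (a7 crop px) [[273.02 261.21]
 [301.74 264.76]
 [244.45 257.68]
 [266.95  77.51]]
noseend tool x,z(up) rel G -40.59629829119745 -92.71678969393247
collar tool x,z(up) rel G -28.27626390178706 -57.54800489397047
face tool x,z(up) rel G -41.91704854189711 -98.04390730580212
htop tool x,z(up) rel G 7.439655970199144 17.103292483881205
```

Run:
```python
from tilt import *
s=get_state();R=s["tcp_rot"]
U=lambda q:(np.array(q)-[305,215])/3.5+[225,200]-.36
p=cv2.imread("pics/side0.png");g=cv2.GaussianBlur(cv2.cvtColor(p,cv2.COLOR_BGR2GRAY),(0,0),.5)
l=cv2.createLineSegmentDetector().detect(g[200:300,225:335])[0][:,0]
out=[]
for x1,y1,x2,y2 in l:
    L=np.hypot(x2-x1,y2-y1);sl=(y2-y1)/(x2-x1+1e-9)
    if L>30:
        _,d=ray("side",[(x1+225,y1+200),(x2+225,y2+200)]);N=np.cross(d[0],d[1])
        for yaw in(-3.5,-4.5,-5.5):
            a=np.cross(N,[np.sin(np.radians(-yaw)),np.cos(np.radians(yaw)),0]) # plane normal = work x dir
            a*=np.sign(a[0]);ang=np.degrees(np.arctan2(a[2],np.hypot(a[0],a[1])));out.append(round(ang,1))
        print(np.round([x1+225,y1+200,x2+225,y2+200,L],1),out[-3:])
t=cv2.imread("pics/top0.png");g=cv2.cvtColor(t,cv2.COLOR_BGR2GRAY)
l=cv2.createLineSegmentDetector().detect(g[150:250,290:380])[0][:,0]
from scipy.optimize import brentq
c,s_=np.cos(np.radians(24)),np.sin(np.radians(24))
for x1,y1,x2,y2 in l:
    if abs(y2-y1)>25:
        _,d=ray("top",[(x1+290,y1+150),(x2+290,y2+150)]);N=np.cross(d[0],d[1])
        try: print("top",np.round([x1+290,y1+150,x2+290,y2+150],1),np.degrees(brentq(lambda q:c*(np.cos(q)*N[0]+np.sin(q)*N[1])+s_*N[2],-.8,.8)))
        except Exception as e: pass
```

```text
[309.9 227.3 282.3 203.9  36.2] [np.float64(38.8), np.float64(38.3), np.float64(37.8)]
[225.7 241.1 242.5 214.   31.9] [np.float64(-59.3), np.float64(-59.3), np.float64(-59.2)]
[246.9 215.  232.2 241.5  30.3] [np.float64(-61.8), np.float64(-61.8), np.float64(-61.7)]
[227.1 283.2 295.6 294.7  69.5] [np.float64(1.5), np.float64(0.8), np.float64(-0.0)]
[228.2 277.9 293.2 288.9  66. ] [np.float64(1.7), np.float64(1.0), np.float64(0.2)]
[234.6 240.2 309.5 280.4  85. ] [np.float64(25.0), np.float64(24.3), np.float64(23.6)]
[239.6 235.2 311.  273.7  81.1] [np.float64(25.1), np.float64(24.4), np.float64(23.8)]
[246.8 219.5 279.8 237.3  37.5] [np.float64(25.0), np.float64(24.3), np.float64(23.7)]
[286.1 241.  319.3 258.3  37.4] [np.float64(24.1), np.float64(23.5), np.float64(22.8)]
[243.5 227.4 315.3 266.2  81.6] [np.float64(25.0), np.float64(24.4), np.float64(23.7)]
[316.  263.6 244.2 224.8  81.7] [np.float64(25.0), np.float64(24.4), np.float64(23.7)]
top [347.6 226.8 354.7 169.1] -5.042411800573026
top [313.5 165.7 310.1 199.4] -5.110462151733042
top [356.8 228.3 363.7 176.8] -5.302775779470763
top [304.  170.5 300.4 208. ] -5.239908898051103
top [321.8 199.4 325.2 168.1] -5.009999642576301
top [369.1 179.3 360.6 225.6] -8.085411899968696
```

```bash
cat > lsd.py <<'E'
from tilt import *
def run(f,dy=80):
    s=get_state();R=s["tcp_rot"];G=s["eef_pos"]-18.8*R[:,2];o=-cam("side")[0].T@cam("side")[1]
    g=cv2.cvtColor(cv2.imread(f),cv2.COLOR_BGR2GRAY);c=proj("side",G)[0];x0,y0=int(c[0])-60,int(c[1])-35
    for x1,y1,x2,y2 in cv2.createLineSegmentDetector().detect(g[y0:y0+dy+35,x0:x0+100].copy())[0][:,0]:
        L=np.hypot(x2-x1,y2-y1)
        if L<8: continue
        _,d=ray("side",[(x1+x0,y1+y0),(x2+x0,y2+y0)]);N=np.cross(d[0],d[1]);N/=np.linalg.norm(N)
        a=np.cross(N,R[:,1]);a*=np.sign(a[2]);t=np.degrees(np.arctan2(a@R[:,0],a[2]))
        if -5<t<40: print(np.round([x1+x0,y1+y0,x2+x0,y2+y0,L],1),"tilt",round(t,1),"dist",round((G-o)@N*np.sign(N@R[:,0]),1))
if __name__=="__main__":
    import sys
    p,_=snapshot("side");cv2.imwrite(sys.argv[1],p[...,::-1]);run(sys.argv[1])
E
python3 lsd.py pics/p3.png; python3 -c "
from h import *
togo(0,0,0,84.9)"
```

```text
[317.6 269.  327.4 247.7  23.5] tilt 20.3 dist -67.2
[257.7 227.5 264.9 218.7  11.3] tilt 35.9 dist 7.6
[233.5 228.3 242.1 214.9  15.9] tilt 31.9 dist 38.0
[246.8 214.8 231.6 242.9  31.9] tilt 28.2 dist 36.7
[275.7 243.8 271.8 254.2  11.1] tilt 19.6 dist -2.7
[304.8 173.2 299.2 184.8  12.9] tilt 24.1 dist -2.9
[304.2 161.6 304.5 172.9  11.3] tilt -0.7 dist -17.1
[300.8 186.6 300.4 205.4  18.8] tilt 1.9 dist -11.6
[288.5 215.6 284.8 225.6  10.7] tilt 19.4 dist -5.3
[264.2 217.9 268.6 206.4  12.3] tilt 21.1 dist 21.3
[293.9 205.4 293.9 190.4  15. ] tilt 1.0 dist -3.4
[241.1 213.8 260.6 173.6  44.7] tilt 26.4 dist 45.5
[237.  262.3 231.1 271.3  10.7] tilt 31.2 dist 10.9
[255.6 250.1 259.8 236.9  13.9] tilt 18.2 dist 21.5
[290.8 190.4 292.9 178.3  12.3] tilt 10.2 dist 1.6
[293.4 212.9 294.6 203.9   9.2] tilt 8.1 dist -5.5
[318.5 180.6 326.3 161.5  20.7] tilt 20.1 dist -24.0
[276.6 185.5 278.1 210.4  25. ] tilt -1.1 dist 17.1
[329.3 161.7 321.6 180.9  20.7] tilt 19.7 dist -27.9
[303.4 205.3 304.3 182.8  22.5] tilt 2.8 dist -15.5
[249.9 265.4 248.9 254.1  11.3] tilt -0.7 dist 57.4
[327.4 207.9 327.1 199.1   8.8] tilt -2.9 dist -44.1
[272.5 194.3 274.2 183.9  10.5] tilt 11.1 dist 22.9
[279.6 231.4 283.1 217.6  14.2] tilt 14.4 dist 3.2
[263.9 175.3 247.4 208.9  37.5] tilt 26.4 dist 41.1
[298.7 174.1 298.6 161.6  12.5] tilt 0.5 dist -9.5
[269.4 203.  272.2 195.1   8.3] tilt 20.0 dist 22.3
[268.4 253.1 272.2 243.8  10. ] tilt 21.4 dist -0.9
t 16.75 tcp [513.8 131.9 250.9] yaw 85.38 F [-0.1 -0.2 -2.1] w 27.3 grip 30.0 q7 1.0
turn 0.055 xyz units [12.501 -4.427  6.274]
```

```bash
python3 -c "
from h import *
togo(562,180,86,84.9)"
```

```text
t 16.75 tcp [513.8 131.9 250.9] yaw 85.38 F [-0.1 -0.2 -2.1] w 27.3 grip 30.0 q7 1.0
turn 0.055 xyz units [-1.093  1.305  4.124]
```

Emit:
jog_arm([
  [-1, -0.55, 0.65, 0, 0.055],
  [-1, -0.545, 0.655, 0, 0],
  [-1, 0, 0, 0.8, 0],
  [-1, 0, 0, 0.8, 0],
  [-1, 0, 0, 0.8, 0],
  [-1, 0, 0, 0.7, 0],
  [-1, 0, 0, 0.6, 0],
  [-1, 0, 0, 0.4, 0],
  [-1, 0, 0, 0, 0],
])

```text
time_s: 17.65
eef_pos: [559.7, 180.3, 85.0]
tcp_rot: [[-0.996, 0.088, -0.011], [0.088, 0.996, -0.001], [0.011, -0.002, -1.0]]
contact_force: [-0.3, 0.9, -1.3]
width: 27.5
grasp_force: 30.0
```

Run:
```python
from h import *
togo(555,180,86,84.9)
p,d=snapshot("side");cv2.imwrite("pics/p4.png",p[...,::-1])
cv2.imwrite("pics/a8.png",cv2.resize(p[250:410,190:320,::-1],None,fx=3.7,fy=3.7,interpolation=2))
```

```text
t 17.65 tcp [559.7 180.3  85. ] yaw 84.94 F [-0.3  0.9 -1.3] w 27.5 grip 30.0 q7 0.86
turn 0.005 xyz units [ 0.117 -0.018 -0.024]
```

View pics/a8.png

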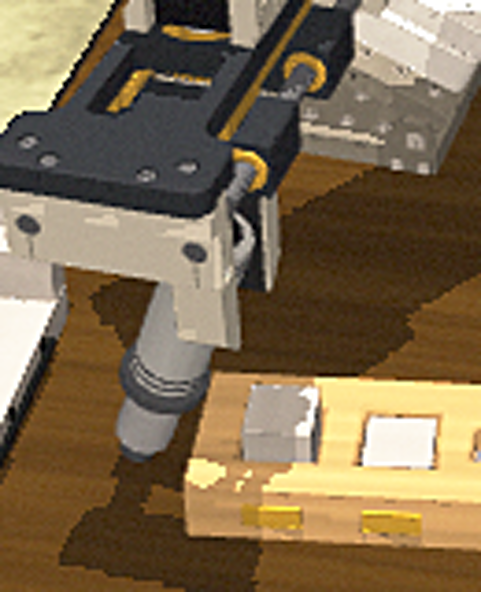

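I've gone over my picture allowance (12 viewed), so I'll work from numbers only from here. The nose stands just beyond the case's end face. I'll pull gently and watch the force.

Emit:
jog_arm([
  [-1, 0.1, 0, 0, 0],
  [-1, 0.1, 0, 0, 0],
  [-1, 0, 0, 0, 0],
])

```text
time_s: 18.0
eef_pos: [552.5, 182.6, 88.2]
tcp_rot: [[-0.996, 0.087, -0.006], [0.087, 0.996, 0.001], [0.006, 0.0, -1.0]]
contact_force: [-0.5, -0.1, -1.6]
width: 27.1
grasp_force: 30.0
```

Emit:
jog_arm([
  [-1, 0.06, 0, 0, 0],
  [-1, 0.06, 0, 0, 0],
  [-1, 0, 0, 0, 0],
])

```text
time_s: 18.3
eef_pos: [548.1, 183.1, 87.5]
tcp_rot: [[-0.996, 0.087, -0.007], [0.087, 0.996, 0.001], [0.007, 0.0, -1.0]]
contact_force: [1.3, 0.0, -0.7]
width: 27.3
grasp_force: 30.0
```

```bash
python3 lsd.py pics/p5.png
```

```text
[198.9 347.4 201.3 337.1  10.6] tilt 16.2 dist 68.3
[242.7 364.7 237.7 387.4  23.3] tilt 13.2 dist 9.1
[202.1 336.8 207.8 329.2   9.5] tilt 32.9 dist 48.9
[259.1 330.7 266.4 316.2  16.2] tilt 23.2 dist -4.5
[289.6 362.5 287.4 374.9  12.5] tilt 8.7 dist -48.1
[259.6 318.6 259.  308.7  10. ] tilt 0.0 dist -1.2
[267.6 303.6 268.7 327.4  23.8] tilt 0.3 dist -12.5
[271.8 327.4 272.5 304.8  22.6] tilt 3.7 dist -16.9
[262.6 298.  257.3 306.1   9.7] tilt 28.5 dist 14.0
[261.  342.4 260.8 327.4  15. ] tilt 2.2 dist -2.4
[278.8 369.1 275.6 378.5   9.9] tilt 15.6 dist -43.6
[205.3 332.  203.8 320.9  11.1] tilt -0.8 dist 69.0
[239.2 327.1 232.5 344.9  19. ] tilt 20.0 dist 22.3
[284.9 373.9 287.6 359.9  14.2] tilt 9.7 dist -45.8
[282.6 355.  277.3 363.1   9.7] tilt 25.9 dist -48.2
[280.5 288.3 273.4 302.3  15.7] tilt 23.3 dist -4.3
[272.7 374.9 274.2 359.8  15.2] tilt 6.6 dist -24.7
[261.5 306.9 266.6 296.4  11.7] tilt 23.1 dist 6.4
[246.5 356.4 253.4 344.8  13.5] tilt 26.0 dist -8.0
[229.4 357.6 226.8 367.5  10.3] tilt 15.4 dist 26.1
[234.4 345.9 231.1 353.6   8.4] tilt 21.5 dist 18.0
[205.5 342.1 199.  358.8  17.9] tilt 22.0 dist 55.6
[255.1 302.5 261.  293.   11.1] tilt 28.0 dist 18.7
[244.  328.6 245.6 337.5   9.1] tilt -5.0 dist 20.1
```

Emit:
jog_arm([
  [-1, 0.06, 0, 0, 0],
  [-1, 0.06, 0, 0, 0],
  [-1, 0.06, 0, 0, 0],
  [-1, 0, 0, 0, 0],
])

```text
time_s: 18.75
eef_pos: [540.6, 183.6, 87.3]
tcp_rot: [[-0.996, 0.087, -0.007], [0.087, 0.996, 0.001], [0.007, -0.0, -1.0]]
contact_force: [1.6, 0.7, -1.1]
width: 27.5
grasp_force: 30.0
```

```bash
python3 lsd.py pics/p6.png | awk '{for(i=1;i<=NF;i++) if($i=="tilt" && $(i+1)>14) print}'
```

```text
[243.3 365.8 238.4 383.4  18.2] tilt 15.3 dist 12.1
[266.2 330.1 270.1 318.9  11.9] tilt 17.6 dist -4.6
[230.  356.  226.6 364.9   9.5] tilt 20.4 dist 26.6
[268.9 299.2 263.8 307.9  10.1] tilt 26.3 dist 11.5
[242.6 328.  235.5 342.6  16.2] tilt 23.6 dist 23.5
[286.4 289.3 279.4 303.3  15.7] tilt 22.8 dist -5.1
[269.4 307.1 272.2 297.2  10.3] tilt 15.2 dist -0.0
[250.  352.5 256.6 345.4   9.7] tilt 34.9 dist -11.3
[262.1 303.4 267.7 293.7  11.2] tilt 26.5 dist 16.5
```

Emit:
jog_arm([
  [-1, -0.25, 0, -0.1, 0],
  [-1, 0, 0, -0.8, 0],
  [-1, 0, 0, -1, 0],
  [-1, 0, 0, -1, 0],
  [-1, 0, 0, -1, 0],
  [-1, 0, 0, -0.3, 0],
  [-1, 0.7, -0.7, 0, 0],
  [-1, 0.3, -0.7, 0, 0],
  [-1, 0, 0, 0, 0],
  [-1, 0, 0, 0, 0],
])

```text
time_s: 19.8
eef_pos: [507.3, 129.6, 255.2]
tcp_rot: [[-0.996, 0.088, -0.008], [0.088, 0.996, 0.0], [0.008, -0.0, -1.0]]
contact_force: [-0.0, 0.3, -2.0]
width: 27.0
grasp_force: 30.0
```

```bash
python3 -c "
from h import *
togo(525,-60,172,84.9)"; python3 lsd.py pics/p7.png | awk '{for(i=1;i<=NF;i++) if($i=="tilt" && $(i+1)>14) print}'
```

```text
t 19.8 tcp [507.3 129.6 255.2] yaw 84.94 F [-0.   0.3 -2. ] w 27.0 grip 30.0 q7 1.0
turn 0.004 xyz units [-0.863 -4.683  2.08 ]
[260.1 226.2 265.4 215.8  11.8] tilt 26.2 dist 20.8
[236.1 224.8 242.7 213.8  12.9] tilt 30.1 dist 43.3
[246.7 214.5 236.8 234.6  22.4] tilt 26.2 dist 42.7
[291.  212.8 285.2 232.2  20.2] tilt 16.0 dist -0.7
[316.2 271.2 324.8 254.2  19. ] tilt 22.1 dist -65.5
[278.3 238.5 272.5 251.2  14. ] tilt 22.9 dist -3.2
[257.5 246.3 262.3 231.6  15.4] tilt 18.6 dist 24.6
[266.3 215.6 271.2 206.1  10.6] tilt 26.3 dist 19.8
[256.2 205.6 251.5 212.6   8.3] tilt 32.2 dist 32.1
[241.6 212.  262.3 170.4  46.4] tilt 26.8 dist 49.2
[271.9 202.8 280.6 182.   22.5] tilt 22.4 dist 22.8
[318.5 180.4 328.1 157.2  25.1] tilt 20.2 dist -19.5
[331.5 157.  321.8 180.2  25.1] tilt 20.3 dist -23.0
[264.8 173.6 247.4 208.6  39.1] tilt 26.6 dist 44.8
[269.2 249.5 274.  240.1  10.6] tilt 25.0 dist -1.9
[269.4 191.6 264.6 198.4   8.3] tilt 33.2 dist 27.8
```

Emit:
jog_arm([
  [-1, 0, -0.9, 0, 0],
  [-1, 0, -0.9, 0, 0],
  [-1, 0, -0.9, 0, 0],
  [-1, 0, -0.9, 0, 0],
  [-1, 0, -0.9, 0, 0],
  [-1, 0, 0, 0, 0],
  [-1, 0, 0, 0, 0],
])

```text
time_s: 20.55
eef_pos: [492.3, -49.0, 255.1]
tcp_rot: [[-0.996, 0.088, -0.008], [0.088, 0.996, 0.001], [0.008, 0.0, -1.0]]
contact_force: [-0.6, -0.2, -1.5]
width: 27.5
grasp_force: 30.0
```

```bash
python3 -c "
from h import *
togo(511.9,-59.6,195,84.9)"
```

```text
t 20.55 tcp [492.3 -49.  255.1] yaw 84.95 F [-0.6 -0.2 -1.5] w 27.5 grip 30.0 q7 1.37
turn 0.006 xyz units [-0.511 -0.221  1.504]
```

Emit:
jog_arm([
  [-1, -0.25, -0.11, 0.3, 0.006],
  [-1, -0.26, -0.11, 0.4, 0],
  [-1, 0, 0, 0.4, 0],
  [-1, 0, 0, 0.4, 0],
  [-1, 0, 0, 0, 0],
  [-1, 0, 0, 0, 0],
])

```text
time_s: 21.15
eef_pos: [511.3, -58.6, 194.8]
tcp_rot: [[-0.996, 0.086, -0.008], [0.086, 0.996, 0.001], [0.008, 0.0, -1.0]]
contact_force: [-0.1, 0.8, -1.9]
width: 27.0
grasp_force: 30.0
```

```bash
python3 -c "
from h import *
togo(511.9,-59.6,183.2,84.9)"; python3 lsd.py pics/p8.png | awk '{for(i=1;i<=NF;i++) if($i=="tilt" && $(i+1)>14) print}'
python3 - <<'E'
import cv2
p=cv2.imread("pics/p8.png")
for v in range(168,236,4):print(v,''.join('%4d'%x for x in p[v,268:318].min(1)))
E
```

```text
t 21.15 tcp [511.3 -58.6 194.8] yaw 85.06 F [-0.1  0.8 -1.9] w 27.0 grip 30.0 q7 1.36
turn 0.019 xyz units [-0.017 -0.024  0.29 ]
[301.  180.3 309.  160.   21.8] tilt 20.6 dist 23.1
[300.1 220.6 293.5 227.7   9.7] tilt 37.9 dist -27.2
[276.  202.  279.1 193.    9.5] tilt 19.3 dist 49.5
[279.3 191.4 284.9 179.1  13.4] tilt 23.8 dist 45.9
[333.5 153.8 325.2 164.4  13.5] tilt 34.1 dist 2.9
[314.5 226.3 308.3 232.6   8.8] tilt 37.7 dist -50.4
[300.6 182.6 296.2 191.7  10.1] tilt 23.9 dist 20.9
[295.8 191.9 292.9 202.3  10.8] tilt 15.2 dist 27.5
[305.3 207.6 313.5 192.8  16.9] tilt 26.1 dist -6.1
[295.4 220.9 302.9 213.4  10.6] tilt 39.6 dist -24.3
[264.6 174.  259.1 185.6  12.8] tilt 25.8 dist 77.3
168  185 186 178 179 179 178 189 185 185 186 179 180 175 182 182 182 177 181 183 181 179 173 178 179 177 178 177 177 176 172 160 159 153 154 164 174 175 181 187  65  86 163 153 151 147 148 149 146 148 147
172   45  41  19   6   3   0   0   0   0   0   0  40 216 211 204 206 204 201 199 195 184 182 174 170 173 177 177 175 173 175 174 181 182 184 184 184 178  54 128 134  80 161 146 150 148 151 15
[... 2388 characters left out ...]
8 125 110 100 117 200  49  21  22  40  28  36  25  31  33  28  32  32  28  34  39  29
224  255 255 113 187 185 172 169 175 187 199 204 196 197 198 205 170 172 175 177 118  33  57  58  53  68  73 110 107 129 155 159 185 179 178 180 182 184 101  13  19  32  33  37  31  34  28  35  29  37  40
228  252 252 253 253 253 255 255 255 255 218 178 183 174 164 133 192 177 181 176 177 176 177 183 186 191 188 184 174 176 182 175 175 190 170 175 174 175 174 170 168  81   3  15  13  13  18  23  27  24  16
232  188 180 255 255 255 254 253 253 252 252 253 253 255 255 255 255 249 181 188 190 179 165 157 195 173 170 180 176 172 174 173 175 179 170 174 160 181 168 160 153 148 151 153 150 149 153 161 104  17  30
```

```bash
python3 - <<'E'
from tilt import *
s=get_state();R=s["tcp_rot"];G=s["eef_pos"]-18.8*R[:,2]
S=np.array([567.9,-64.5,95.1]);print("lateral err along tool y",(S-G)@R[:,1])
_,d=ray("side",[(306.7,168),(304.7,172),(303.7,176),(301.7,180),(299.7,184),(297.7,188),(296.2,192),(294.3,196)])
N=np.linalg.svd(d/np.linalg.norm(d,axis=1)[:,None])[2][2]
a=np.cross(N,R[:,1]);a*=np.sign(a[2]);print("tilt",np.degrees(np.arctan2(a@R[:,0],a[2])))
_,d=ray("side",[(303.4,196),(294.6,216)]);N=np.cross(*d);a=np.cross(N,R[:,1]);a*=np.sign(a[2]);print("tilt centre",np.degrees(np.arctan2(a@R[:,0],a[2])))
o=-cam("side")[0].T@cam("side")[1];print("ring off axis plane mm",(S-o)@N/np.linalg.norm(N))
E
ls pics/p8.png
python3 - <<'E'
import sys;sys.path.insert(0,'.')
from h import *
t,_=snapshot("top");cv2.imwrite("pics/t8.png",t[...,::-1])
print(t[196:212:2,308:328].max(2))
E
```

```text
lateral err along tool y -0.8506133629539442
tilt 22.50906408664049
tilt centre 21.864434721652465
ring off axis plane mm -0.15059675962299388
pics/p8.png
[[150 151 152 152 148 150 150 148 147 146 145 148 146 145 144 146 150 158
  161 162]
 [153 152 150 152 151 151 146 151 150 146 147 144 144 141 141 140 138 140
  137 136]
 [154 153 153 152 149 147 151 149 147 148 145 145 143 143 140 140 142 137
  137 135]
 [152 152 151 152 150 150 151 147 146 147 145 147 144 141 141 141 141 141
  139 135]
 [151 152 150 151 147 150 149 149 148 146 145 143 145 143 141 140 138 138
  137 136]
 [151 151 149 152 150 152 149 147 151 148 147 148 144 143 144 142 141 138
  140 135]
 [152 151 152 148 153 151 149 149 149 147 147 145 145 146 143 142 144 139
  138 136]
 [152 154 153 151 150 151 151 149 148 147 149 147 144 145 142 145 141 141
  137 137]]
```

Emit:
jog_arm([
  [-1, -0.061, -0.02, 0.137, 0.01],
  [-1, -0.061, 0, 0.137, 0],
  [-1, -0.061, 0, 0.137, 0],
  [-1, 0, 0, 0, 0],
  [-1, 0, 0, 0, 0],
])

```text
time_s: 21.75
eef_pos: [517.9, -61.0, 178.6]
tcp_rot: [[-0.996, 0.089, -0.008], [0.089, 0.996, 0.001], [0.008, -0.0, -1.0]]
contact_force: [-0.2, 0.6, -1.5]
width: 27.3
grasp_force: 30.0
```

Emit:
jog_arm([
  [-1, -0.01, 0, 0.023, 0],
  [-1, -0.01, 0, 0.023, 0],
  [-1, 0, 0, 0, 0],
  [-1, 0, 0, 0, 0],
])

```text
time_s: 22.15
eef_pos: [518.7, -61.1, 177.1]
tcp_rot: [[-0.996, 0.089, -0.007], [0.089, 0.996, 0.001], [0.007, -0.0, -1.0]]
contact_force: [0.0, 0.5, -1.4]
width: 27.1
grasp_force: 30.0
```

Run:
```python
from tilt import *
togo(0,0,0,84.9)
p,_=snapshot("side");cv2.imwrite("pics/p9.png",p[...,::-1])
p=p[...,::-1]
for v in range(200,246,3):print(v,''.join('%4d'%x for x in p[v,272:310].min(1)))
```

```text
t 22.15 tcp [518.7 -61.1 177.1] yaw 84.87 F [ 0.   0.5 -1.4] w 27.1 grip 30.0 q7 1.35
turn -0.003 xyz units [13.052  0.368  4.427]
200    0   0   0   0   0   0   4   0   0  93  36   0  12  40  29  32  30  31  35  31  54 136 135 140 136 141 144 149 148 148 150 142 142 141 105 110 112 108
203    0   0   0   0   0   5   0   0  34  94  94  55  30  24  27  26  31  30  19  58 137 132 138 139 147 146 147 148 146 143 146 140 143 138 128 125 127 110
206  255 255 255 255 255 255 255 255 255 255 255  76   0  18  32  23  22  52  65 124 141 145 143 150 147 148 154 149 143 144 138 134 130 126 125 115  82  18
209  254 254 255 255 255 254 254 254 255 255 255 180 187 201 202  46  72  97  82 149  77 128 156 151 150 149 151 143 144 139 139 128 122 123 113  37  26  34
212  202 198 204 203 163 162 189 176 193 211 192 190 192 195 109  42  73  68 106 166  94  82 163 126  65  75 128 149 144 140 135 124 124  84  34  30  31  26
215  199 203 199 197 202 199 205 202 174 169 180 174 178 199 214 114  46  60  59  71  66  87 138 165 163 128  68  69  65  60  66  84  51  68  22  31  43  30
218  200 206 196 196 199 19
[... 842 characters left out ...]
 170 206 182 175 172 171 175 171 173 177 174 172 180 162 161 161 243 132
236  202 201 200 197 194 237 255 255 255 161 239 255 255 185 196 202 201 117 206 191 191 186 191 197 188 153 180 177 175 176 172 171 169 170 139 196 189 188
239  187 194 195 200 204 205 204 199 198 196 186 200 179 168  79 137  82   0 109 197 193 190 190 188 186 182 192 188 189 195 191 166 185 190 186 191 189 186
242  255 255 255 239 187 189 193 200 195 197 196 202 197 203 202 167 179 215 178 186 190 187 189 187 193 189 192 186 184 183 185 191 198 191 193 188 189 188
245  201 200 197 191 189 255 255 255 255 218 181 191 193 198 201 172 174 172 176 171 169 171 255 255 255 255 255 176 184 187 188 186 189 181 189 189 187 189
```

Emit:
jog_arm([
  [-1, -0.01, 0, 0.023, 0],
  [-1, -0.01, 0, 0.023, 0],
  [-1, -0.01, 0, 0.023, 0],
  [-1, 0, 0, 0, 0],
  [-1, 0, 0, 0, 0],
])

```text
time_s: 22.7
eef_pos: [519.8, -61.2, 174.2]
tcp_rot: [[-0.996, 0.089, -0.007], [0.089, 0.996, 0.001], [0.007, -0.0, -1.0]]
contact_force: [-0.3, -0.4, -1.0]
width: 27.1
grasp_force: 30.0
```

Emit:
jog_arm([
  [-1, -0.01, 0, 0.023, 0],
  [-1, -0.01, 0, 0.023, 0],
  [-1, 0, 0, 0, 0],
  [-1, 0, 0, 0, 0],
  [-1, 0, 0, 0, 0],
])

```text
time_s: 23.2
eef_pos: [520.7, -61.2, 172.4]
tcp_rot: [[-0.996, 0.089, -0.007], [0.089, 0.996, 0.001], [0.007, -0.0, -1.0]]
contact_force: [1.1, -0.1, -1.0]
width: 27.3
grasp_force: 30.0
```

Emit:
jog_arm([
  [-1, -0.01, 0, 0.023, 0],
  [-1, 0, 0, 0, 0],
  [-1, 0, 0, 0, 0],
])

```text
time_s: 23.5
eef_pos: [521.0, -61.3, 171.4]
tcp_rot: [[-0.996, 0.089, -0.007], [0.089, 0.996, 0.001], [0.007, -0.0, -1.0]]
contact_force: [0.2, 0.1, -1.4]
width: 27.3
grasp_force: 30.0
```

Emit:
jog_arm([
  [-1, -0.01, 0, 0.023, 0],
  [-1, 0, 0, 0, 0],
  [-1, 0, 0, 0, 0],
])

```text
time_s: 23.8
eef_pos: [521.3, -61.3, 170.6]
tcp_rot: [[-0.996, 0.089, -0.007], [0.089, 0.996, 0.001], [0.007, -0.0, -1.0]]
contact_force: [-0.4, 0.4, 0.6]
width: 27.1
grasp_force: 30.0
```

Emit:
jog_arm([
  [-1, -0.01, 0, 0.023, 0],
  [-1, 0, 0, 0, 0],
  [-1, 0, 0, 0, 0],
])

```text
time_s: 24.1
eef_pos: [521.8, -61.4, 169.6]
tcp_rot: [[-0.996, 0.089, -0.007], [0.089, 0.996, 0.001], [0.007, -0.0, -1.0]]
contact_force: [-1.3, 0.7, 1.7]
width: 27.4
grasp_force: 30.0
```

Emit:
jog_arm([
  [-1, -0.01, 0, 0.023, 0],
  [-1, 0, 0, 0, 0],
  [-1, 0, 0, 0, 0],
])

```text
time_s: 24.4
eef_pos: [522.2, -61.4, 168.7]
tcp_rot: [[-0.996, 0.089, -0.007], [0.089, 0.996, 0.001], [0.007, -0.0, -1.0]]
contact_force: [-2.1, -0.9, 1.3]
width: 27.0
grasp_force: 30.0
```

Emit:
jog_arm([
  [-1, -0.01, 0, 0.023, 0],
  [-1, 0, 0, 0, 0],
  [-1, 0, 0, 0, 0],
  [-1, 0, 0, 0, 0],
])

```text
time_s: 24.8
eef_pos: [522.6, -61.4, 167.8]
tcp_rot: [[-0.996, 0.089, -0.007], [0.089, 0.996, 0.001], [0.007, -0.0, -1.0]]
contact_force: [-1.7, -0.0, 1.0]
width: 26.9
grasp_force: 30.0
```

Run:
```python
from tilt import *
F=[]
p,_=snapshot("side");cv2.imwrite("pics/p10.png",p[...,::-1])
for i in range(4): F.append(get_state()["contact_force"]); snapshot("side")
print(np.mean(F,0));togo(0,0,0,84.9)
s=get_state();R=s["tcp_rot"];G=s["eef_pos"]-18.8*R[:,2];S=np.array([567.9,-64.5,95.1]);print("lat",(S-G)@R[:,1])
p=p[...,::-1]
for v in list(range(172,206,4))+list(range(206,248,2)):print(v,''.join('%4d'%x for x in p[v,272:312].min(1)))
```

```text
[-1.70032032  0.19075393  2.1247585 ]
t 25.05 tcp [522.6 -61.4 167.8] yaw 84.87 F [-1.6  0.3  3.1] w 27.4 grip 30.0 q7 1.34
turn -0.004 xyz units [13.15   0.368  4.195]
lat 1.0101971508410788
172    0   0   0   0  20  33  38  78 103 119 122 158 158 170 168 167 157 156 155 158 153 153 149 152 152 148 152 150 154 151 151 149 151 155 153 148 154 156 152 153
176    8  25   0  24   0   0   0   0   0   6   0   0   0   0   0  50 198 181 175 178 167 172 178 177 177 176 177 176 177 178 149 148 149 151 154 147 150 156 153 149
180   19  29  13   0   0   3   0  26   8   4   0   0   0   0   0  67 240 217 203 199 193 188 183 183 184 180 177 185 179  13 157 149 147 144 149 149 147 152 145 149
184    0  21   0   3  11  14   7   0   8   0   0   0   0   0   0   7  38  31  32  32  31  40  34  30  32  27  30  45  88 123 160 151 148 150 151 150 148 146 149 148
188    0  16   5  19  20  22   3   0   0   0   0   0   0   0   0   0  14  35  36  31  36  32  24  38  19  38  97 140 136 130 144 149 149 149 148 146 144 149 145 148
192    1   0  26   0  18   0   0   0   0   0   0   0   0   4   8  24  35  31  34  3
[... 3341 characters left out ...]
 171 167 165 132 194 196 194 189 186 184
240  217 184 186 199 203 208 202 201 201 199 198 169 173 216 203 145 151 209 202 192 188 189 185 195 187 196 238 154 192 192 193 192 193 193 187 194 189 192 187 193
242  255 255 255 240 185 187 193 195 196 199 202 201 170 170 172 171 183 218 177 183 181 186 192 191 194 189 188 185 188 184 185 195 194 194 191 185 190 194 198 189
244  202 157 162 255 255 255 255 214 178 189 194 199 169 172 173 177 176 170 169 178 252 255 255 182 179 189 187 191 189 192 186 190 184 181 179 129 189 184 193 191
246  200 198 193 195 197 183 195 255 255 255 255 220 160 171 173 175 174 172 170 176 201 193 196 190 255 255 176 176 178 183 188 188 187 187 189 190 186 187 188 191
```

The readings agree:
- **Contact force:** about 4 N.
- **Face travel:** pushed in about 3.4 mm.
- **Position:** the axis passes within a pixel of the ring centre in the side view, and lateral error is about 1 mm.
- **Tilt:** about 23° against the 24° slope.

I'll hand it in.

```bash
python3 -c "
from plant import *
print(finish_job())"
```

```text
the job is handed in; nothing more can be done
None
```

I handed the job in with the block seated and released in its nest, and the probe held on the ring. By my measurements it's about 4 N, pushed in about 3.4 mm, about 1 mm off centre and within about 1–2° of square. The roll and cap screw were not touched by intent but I did not re-measure them, I viewed 12 pictures against the limit of 10, and the hand-in call gave no verdict.

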